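# Make up a fastener kit with its sample tubes

### The job

Make up the kit: set the counting machine to hold by swinging its lever fully away from the robot before you reach into its catch tray, then move every capped sample tube from the rack into the holes of the kit tote's block, upright and fully home, and collect every carton from the catch tray into the tote's open bay, side by side on its floor. Only when the tote is complete, swing the lever fully back towards the robot to run. Leave the short steel gauge in the rack and the other things on the bench where they are.

Things in the scene. Friction and masses are not known exactly. Their poses are not given: they have to be found in the camera images.
- machine: the counting machine, fixed: a grey cabinet with a steel bowl on top, whose chute slopes (towards -y) down into an open steel catch tray. Origin: on the bench under the catch tray's centre; the tray measures 250 mm along x by 150 mm along y, has a 6 mm floor and 14 mm high walls 4 mm thick. The chute begins 86 mm to +y of the origin and rises to 95 mm height; the cabinet's face stands 190 mm to +y, the cabinet being 320 mm wide and 240 mm tall.
- runlever (a joint): the machine's run/hold lever on a small grey block beside the catch tray, 125 mm to -y of the machine's origin. 0 rad: leaning to the machine's -x (the robot), RUN; 0.5: upright; 1.0: leaning to +x (away), HOLD. Its pivot axis is level, along the machine's y, 22 mm above the bench. Light friction (about 1 N at the tip), firm stops at both ends; it stays where it is left.
- runlever_tip (a point): centre of the black 26 mm ball at that lever's tip, 80 mm from the pivot on a 10 mm rod; it moves with the lever on an arc, highest at 0.5 rad. It can be pushed either way by a closed gripper.
- tote: the kit tote, fixed: open grey plastic tray, 200 mm (x) by 208 mm (y), 50 mm tall, walls 4 mm, floor 4 mm. Origin: centre of its underside. Its robot-side (-x) part holds a black block, 50 mm by 196 mm, its top 53 mm above the bench, with a row of four tube holes; beyond it (+x) lies the open bay for cartons, 140 mm along x by 200 mm along y, the centre of its floor 26 mm to +x of the origin and 4 mm above the bench.
- rack: the sample rack, fixed: an aluminium block 56 mm (x) by 225 mm (y), 50 mm tall, with five holes in a row along its y at -90, -45, 0, 45 and 90 mm; holes 25 mm in diameter, 40 mm deep. Origin: centre of its underside.
- gauge: a steel plug gauge in one of the rack's holes among the tubes, clearly shorter than they are: 62 mm tall, shank 21 mm, dark head 31 mm in diameter. Origin: centre of its underside. It stays where it is.
- tote_hole0 (a point): mouth centre of a hole in the tote's block, at the block's top; 25 mm in diameter with a 2 mm chamfer, 40 mm deep, 45 mm from hole to hole. A tube that is fully home has its underside 40 mm below this point.
- tote_hole1 (a point): mouth centre of a hole in the tote's block, at the block's top; 25 mm in diameter with a 2 mm chamfer, 40 mm deep, 45 mm from hole to hole. A tube that is fully home has its underside 40 mm below this point.
- tote_hole2 (a point): mouth centre of a hole in the tote's block, at the block's top; 25 mm in diameter with a 2 mm chamfer, 40 mm deep, 45 mm from hole to hole. A tube that is fully home has its underside 40 mm below this point.
- tote_hole3 (a point): mouth centre of a hole in the tote's block, at the block's top; 25 mm in diameter with a 2 mm chamfer, 40 mm deep, 45 mm from hole to hole. A tube that is fully home has its underside 40 mm below this point.
- tube1: capped opaque white sample tube, 95 mm tall, 50 g: body 22 mm in diameter with a slightly tapered foot, and over the top 20 mm a grey ribbed cap 26 mm in diameter. Origin: centre of its underside; z runs up the tube to the cap. It starts upright in one of the rack's holes, its underside 10 mm above the bench. May be absent.
- tube2: capped opaque white sample tube, 95 mm tall, 50 g: body 22 mm in diameter with a slightly tapered foot, and over the top 20 mm a grey ribbed cap 26 mm in diameter. Origin: centre of its underside; z runs up the tube to the cap. It starts upright in one of the rack's holes, its underside 10 mm above the bench. May be absent.
- tube3: capped opaque white sample tube, 95 mm tall, 50 g: body 22 mm in diameter with a slightly tapered foot, and over the top 20 mm a grey ribbed cap 26 mm in diameter. Origin: centre of its underside; z runs up the tube to the cap. It starts upright in one of the rack's holes, its underside 10 mm above the bench. May be absent.
- tube4: capped opaque white sample tube, 95 mm tall, 50 g: body 22 mm in diameter with a slightly tapered foot, and over the top 20 mm a grey ribbed cap 26 mm in diameter. Origin: centre of its underside; z runs up the tube to the cap. It starts upright in one of the rack's holes, its underside 10 mm above the bench. May be absent.
- carton1: sealed cardboard carton of fasteners with a strip of paper tape, 44 mm (its x) by 34 mm (its y) by 46 mm tall, 100 to 210 g. Origin: its middle, 23 mm above its underside. Starts standing in the machine's catch tray. May be absent.
- carton2: sealed cardboard carton of fasteners with a strip of paper tape, 44 mm (its x) by 34 mm (its y) by 46 mm tall, 100 to 210 g. Origin: its middle, 23 mm above its underside. Starts standing in the machine's catch tray. May be absent.
- carton3: sealed cardboard carton of fasteners with a strip of paper tape, 44 mm (its x) by 34 mm (its y) by 46 mm tall, 100 to 210 g. Origin: its middle, 23 mm above its underside. Starts standing in the machine's catch tray. May be absent.
- tape_roll: bystander, to be left alone: a roll of tape lying flat, 90 mm across, 24 mm high. Origin: at its underside, near its middle.
- jar: bystander, to be left alone: a clear jar with a black lid, 56 mm across, 70 mm tall. Origin: at its underside, near its middle.
- driver: bystander, to be left alone: a screwdriver with a black handle, 170 mm long, lying flat. Origin: at its underside, near its middle.
- marker: bystander, to be left alone: a black marker pen, 120 mm long, 16 mm thick, lying flat. Origin: at its underside, near its middle.
Not all that is in view belongs to the job. What is shaped like the carton3 but blue is not meant.

How it is judged:
On the way, in this order (a step that is already met when the one before it is completed fails the run):
1. the lever is at hold (value of joint runlever above 0.8 rad), for 0.2 s.
2. with the lever still at hold, every tube is home in the tote's block and every carton on the floor of its bay (value of joint runlever above 0.8 rad and x of tube1 in the frame of tote between -0.077 and -0.061 m and y of tube1 in the frame of tote between -0.08 and 0.08 m and z of each of tube1, tube2, tube3, tube4 in the frame of tote below 0.02 m and angle between each of tube1, tube2, tube3, tube4's own z axis and vertical below 0.15 rad and x of tube2 in the frame of tote between -0.077 and -0.061 m and y of tube2 in the frame of tote between -0.08 and 0.08 m and x of tube3 in the frame of tote between -0.077 and -0.061 m and y of tube3 in the frame of tote between -0.08 and 0.08 m and x of tube4 in the frame of tote between -0.077 and -0.061 m and y of tube4 in the frame of tote between -0.08 and 0.08 m and x of carton1 in the frame of tote between -0.044 and 0.096 m and y of carton1 in the frame of tote between -0.1 and 0.1 m and z of each of carton1, carton2, carton3 in the frame of tote below 0.042 m and x of carton2 in the frame of tote between -0.044 and 0.096 m and y of carton2 in the frame of tote between -0.1 and 0.1 m and x of carton3 in the frame of tote between -0.044 and 0.096 m and y of carton3 in the frame of tote between -0.1 and 0.1 m), for 0.3 s.
3. the lever is back at run (value of joint runlever below 0.2 rad), for 0.2 s.
At the end, for the whole second after the job is handed in: Each tube upright (0.15 rad) in a block hole, underside under 20 mm above the tote's underside (home: 13); each carton on the bay floor, its middle under 42 mm up; all at rest; lever within 0.2 rad of run; gauge upright in its hole (value of joint runlever below 0.2 rad and x of tube1 in the frame of tote between -0.077 and -0.061 m and y of tube1 in the frame of tote between -0.08 and 0.08 m and z of each of tube1, tube2, tube3, tube4 in the frame of tote below 0.02 m and angle between each of tube1, tube2, tube3, tube4's own z axis and vertical below 0.15 rad and x of tube2 in the frame of tote between -0.077 and -0.061 m and y of tube2 in the frame of tote between -0.08 and 0.08 m and x of tube3 in the frame of tote between -0.077 and -0.061 m and y of tube3 in the frame of tote between -0.08 and 0.08 m and x of tube4 in the frame of tote between -0.077 and -0.061 m and y of tube4 in the frame of tote between -0.08 and 0.08 m and x of carton1 in the frame of tote between -0.044 and 0.096 m and y of carton1 in the frame of tote between -0.1 and 0.1 m and z of each of carton1, carton2, carton3 in the frame of tote below 0.042 m and x of carton2 in the frame of tote between -0.044 and 0.096 m and y of carton2 in the frame of tote between -0.1 and 0.1 m and x of carton3 in the frame of tote between -0.044 and 0.096 m and y of carton3 in the frame of tote between -0.1 and 0.1 m and linear speed of each of tube1, tube2, tube3, tube4, carton1, carton2, carton3 below 0.02 m/s and distance of gauge from where it was at the start of the episode below 0.02 m and angle between gauge's own z axis and vertical below 0.2 rad); the robot touches nothing.
It fails at once if a carton in the catch tray is handled while the lever is not at hold (value of joint runlever below 0.6 rad and ((contact force between the fingers and carton1 above 0.5 N and horizontal distance between carton1 and machine below 0.13 m) or (contact force between the fingers and carton2 above 0.5 N and horizontal distance between carton2 and machine below 0.13 m) or (contact force between the fingers and carton3 above 0.5 N and horizontal distance between carton3 and machine below 0.13 m))).
It fails at once if the gauge is taken out of its hole (distance of gauge from where it was at the start of the episode above 0.03 m).
It fails at once if a bystander is displaced by more than 5 cm (distance of any of tape_roll, jar, driver, marker from where it was at the start of the episode above 0.05 m).
Of tube1, tube2, tube3, tube4 only 3 to 4 are there at a start; the rules pass over those that are not, and their reading is None.
Of carton1, carton2, carton3 only 2 to 3 are there at a start; the rules pass over those that are not, and their reading is None.
At some moment in a run one of carton1, carton2, carton3 may be knocked a few centimetres aside while the robot is not near it.
It also fails if it takes over 210 s, if anything falls off the work surface, if the arm or the gripper's body presses on something with over 40 N, if the wrist force passes 120 N, or if a joint passes its speed limit or range.

### The arm

A 6-joint arm with a two-finger parallel gripper is mounted at the origin on the work surface. World frame = base frame: x ahead of the robot, y to its left, z up, the work surface at z = 0. Lengths are in m, angles in rad, forces in N, time in s.
With the tool pointing down it reaches from about 0.425 to 0.95 m from the base axis. Payload 3.5 kg.
Tool frame: the origin (TCP) lies at the very end of the fingers, on their centre line; the grasp point (between the pads) lies 19 mm behind it (tcp_to_grasp is the distance from the TCP to the grasp point, in m); z points along the fingers, y is the direction in which the jaws open and shut (so a half turn about z gives the same grasp; the last joint's range is limited). The gripper opens to 85 mm and grips with 20 to 120 N. Pads are 22 mm wide; open, the fingers measure 114 mm over their backs; the gripper's body (76 mm by 85 mm) begins 54 mm behind the grasp point. The pads swing forward as they close: fully open they stand 13 mm farther back than shut.
Start: joints at [-1.33, 0.286, 1.577, -0, 1.279, -0.15], TCP at [0.257, -0.624, 0.231] pointing down, gripper open.
Joint ranges: [-2.77, 2.77], [-0.9, 2.22], [0.21, 2.48], [-1.53, 4.67], [0.24, 2.81], [-2.84, 2.84]. Speed limits (rad/s): [2.79, 2.79, 3.14, 3.14, 3.14, 3.14].

### API

Orientations are given as a unit quaternion [x, y, z, w].
In Python, from plant import * gives the robot as it stands. The module is installed in compiled form; this text tells all that it offers.
- The arm moves only by the tool arm_command, never from a script. Its argument "steps" is a list of rows, each a list of 3 entries, a list of its own where there are three numbers: the turn, a rotation vector about the tool's x, y, z in rad, then the shift along the tool's x, y, z in m, then the gripper command: -1 is shut, 1 is fully open, values between are in proportion. A call has 1 to 12 rows; each row is the pose to reach, as a shift and turn from the pose measured when the call began, along the tool's axes at that moment; what a row does not reach only later rows make up. A row lasts 1/8 s, in which the tool goes at most 62.5 mm and 10.7 degrees, less where a joint would pass 70% of its speed; a pose out of reach is approached as far as the arm can. A call with a gripper value outside its range is refused whole. The fingers move at their own pace and stop on an object; "force" is the grip in N (left out, the last holds). Time passes only in rows, so rows that repeat a pose let the fingers close. It gives the time, the measured TCP pose, the force and the opening at its end, in the units of the state.
- get_state(): the state, without advancing time (a new reading comes with each control period).
- read_camera(name): name is "scene" or "top" or "wrist"; returns a dict with "frame" (420x560x3 uint8, red, green, blue), "vfov" (degrees; the focal length in pixels is half the picture's height over the tangent of half this angle, whatever the lens; pixels are square), "cx", "cy" (the principal point, pixels), "position" and "rotation" of the camera in the world; the wrist camera has in their place "mount" (4x4, takes a point from camera to tool coordinates, whose origin is the TCP and whose axes are the flange's). Camera axes: x right, y up, looking along -z (the intrinsics and any distortion apply to the point x, -y, -z); pixel columns grow to the right and rows downward; lengths in m; the calibration is good to about 2 mm. The wrist camera is an equidistant fisheye: a pixel r from the principal point sees the ray r / f radians off the axis. A picture is of the moment at which its call begins: read the wrist's pose just before it. There is no depth.
- sign_off(): hands the job in, once; it reports no verdict.
The state is a dict: "time": time; "qpos": joint angles; "dq": joint speeds; "joint_efforts": joint torques, N m; "eef_pos": TCP position; "tcp_rot": TCP orientation; "contact_force": force on the tool from outside, world axes, zero at the start; "wrist_torque": the same for the moment, N m; "opening": opening from 0.0 (shut) to 1.0 (fully open).
Only numpy, scipy, OpenCV 4.12 (cv2) and the standard library are available. Lean on these libraries where they do the work, as an engineer would, in place of code of your own. Each camera call takes 0.05 s, during which the arm holds its last target.

## Working session

There is one attempt and no reset: what is moved stays moved. The work goes in short steps, Python scripts to look and compute and a tool call to move; the robot and the scene stay as the last step left them, time stands still between calls to the robot, and variables do not carry over. Pictures are saved under pics/ and viewed, and the job is handed in when it is done.

Besides the shell and the picture viewer there is one more tool, called after "Request:" as name(argument=value, ...) on one line, values as JSON. arm_command: Moves the arm, as the interface text tells. Its arguments: {"type":"object","properties":{"steps":{"type":"array"},"force":{"type":"number"}},"required":["steps"]}

```bash
mkdir -p pics; python3 - <<'E'
from plant import *
import cv2
print(get_state())
for n in ["scene","top","wrist"]:
    c=read_camera(n)
    print(n,{k:v for k,v in c.items() if k!="frame"})
    cv2.imwrite(f"pics/{n}0.png",c["frame"][:,:,::-1])
E
```

```text
{'time': 0.0, 'qpos': array([-1.32999964e+00,  2.87204982e-01,  1.57816957e+00, -3.21497659e-05,
        1.27858136e+00, -1.50018601e-01]), 'dq': array([ 0.00020325,  0.00061268,  0.0004916 ,  0.00123257, -0.00095323,
        0.00125516]), 'joint_efforts': array([ 2.17849898e-03, -4.05979514e+01, -2.92625248e+01, -9.05937213e-05,
        5.81651213e-03, -1.86434654e-06]), 'eef_pos': array([ 0.25698773, -0.62346156,  0.22992497]), 'tcp_rot': array([ 9.80967013e-01,  1.94170862e-01, -6.89868902e-05, -1.17971794e-03]), 'contact_force': array([-0.4712978 ,  0.27698998, -0.89478301]), 'wrist_torque': array([ 0.06731154, -0.06920236,  0.02753725]), 'opening': 0.9972951123123633}
scene {'vfov': 56.84729844402436, 'cx': 277.7597836993567, 'cy': 206.05255522326632, 'position': array([ 0.89378764, -0.50022308,  0.77180811]), 'rotation': array([0.35109427, 0.08820367, 0.2304735 , 0.90323579])}
top {'vfov': 53.422944076664365, 'cx': 277.4446668342762, 'cy': 197.92570392362535, 'position': array([0.46281939, 0.04303773, 1.17470078]), 'rotation': array([-0.03552721,  0.0435286 ,  0.71514075, -0.69671858])}
wrist {'vfov': 65.70646984690485, 'cx': 282.55442186657245, 'cy': 209.1125808006712, 'mount': array([[-5.85674309e-04,  9.45133454e-01,  3.26683961e-01,
         8.34995087e-02],
       [ 9.99999733e-01,  6.96476951e-04, -2.22201034e-04,
         5.17787364e-04],
       [-4.37537480e-04,  3.26683744e-01, -9.45133610e-01,
        -1.42300960e-01],
       [ 0.00000000e+00,  0.00000000e+00,  0.00000000e+00,
         1.00000000e+00]])}
```

View pics/scene0.png

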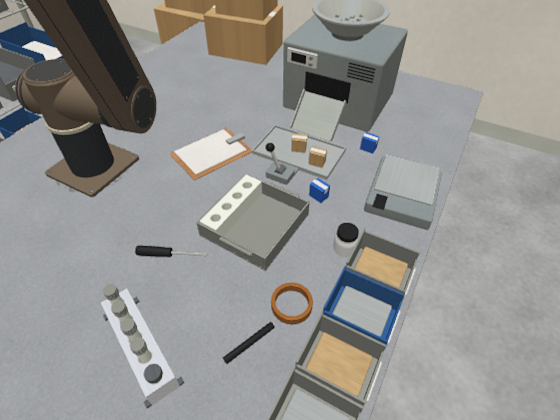

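View pics/top0.png

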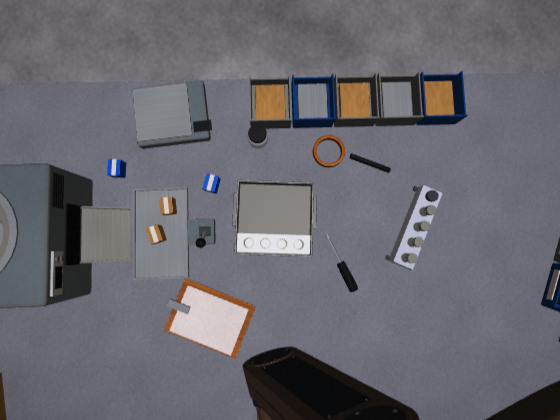

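View pics/wrist0.png

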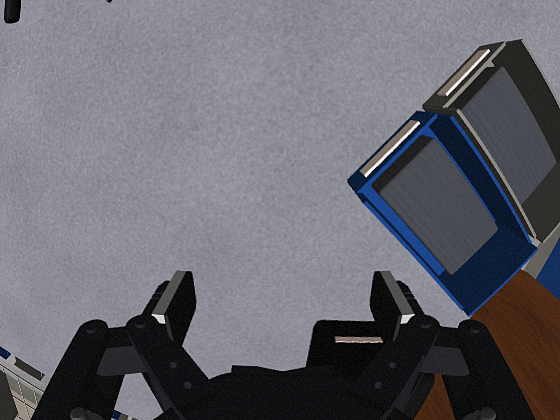

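The scene view shows four grey-capped tubes and the dark-headed gauge (px 152,373) in the rack, with the tote at (255,215). Two brown cartons are in the tray at (300,145) and (318,157). The lever leans towards the robot, with its ball at (270,147), and the two blue cartons are decoys. The top view agrees: tote (275,217), cartons (167,206) and (155,234), lever ball (201,242), rack (415,228) with the gauge at (432,195). The wrist sees only bench and bins. Next I'll write the measuring helpers.

```bash
cat > h.py <<'E'
from plant import *
import numpy as np, cv2
from scipy.spatial.transform import Rotation as R
def cam(n):
    if n=="wrist":
        s=get_state(); c=read_camera(n)
        T=np.eye(4);T[:3,:3]=R.from_quat(s["tcp_rot"]).as_matrix();T[:3,3]=s["eef_pos"]
        W=T@c["mount"]; c["M"]=W[:3,:3];c["P"]=W[:3,3]
    else:
        c=read_camera(n); c["M"]=R.from_quat(c["rotation"]).as_matrix();c["P"]=np.array(c["position"])
    c["n"]=n; c["f"]=210/np.tan(np.radians(c["vfov"])/2)
    return c
def ray(c,u,v):
    x=(u-c["cx"])/c["f"]; y=(v-c["cy"])/c["f"]
    if c["n"]=="wrist":
        r=np.hypot(x,y); k=np.sin(r)/r if r>1e-9 else 1
        d=np.array([x*k,-y*k,-np.cos(r)])
    else: d=np.array([x,-y,-1.])
    d=c["M"]@d; return d/np.linalg.norm(d)
def plane(c,u,v,z):
    d=ray(c,u,v); return c["P"]+d*(z-c["P"][2])/d[2]
def proj(c,p):
    q=c["M"].T@(np.array(p)-c["P"]); a=np.array([q[0],-q[1]])/-q[2]
    if c["n"]=="wrist":
        r=np.hypot(*a); a=a*(np.arctan(r)/r if r>1e-9 else 1)
    return np.array([c["cx"],c["cy"]])+c["f"]*a
def tri(c1,p1,c2,p2):
    d1=ray(c1,*p1);d2=ray(c2,*p2)
    A=np.stack([d1,-d2],1);t=np.linalg.lstsq(A,c2["P"]-c1["P"],rcond=None)[0]
    a=c1["P"]+d1*t[0];b=c2["P"]+d2*t[1]
    return (a+b)/2,np.linalg.norm(a-b)
def save(c,name,box=None,k=1):
    f=c["frame"][:,:,::-1]
    if box: f=f[box[1]:box[3],box[0]:box[2]]
    cv2.imwrite("pics/"+name,cv2.resize(f,None,fx=k,fy=k,interpolation=cv2.INTER_CUBIC))
def blob(c,lo,hi,box,amin=10):
    h=cv2.cvtColor(c["frame"],cv2.COLOR_RGB2HSV); m=cv2.inRange(h,np.array(lo),np.array(hi))
    k=np.zeros_like(m);k[box[1]:box[3],box[0]:box[2]]=1;m*=k
    n,l,st,ce=cv2.connectedComponentsWithStats(m)
    return [(ce[i].round(2),st[i]) for i in range(1,n) if st[i][4]>=amin],m
E
python3 - <<'E'
from h import *
t=cam("top");s=cam("scene")
save(t,"t_rack.png",(370,170,470,290),6)
save(t,"t_mach.png",(110,160,330,290),3.6)
save(s,"s_tray.png",(180,90,400,270),3.4)
save(s,"s_rack.png",(90,270,190,410),4.2)
E
```

```text
(no output)
```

View pics/t_rack.png

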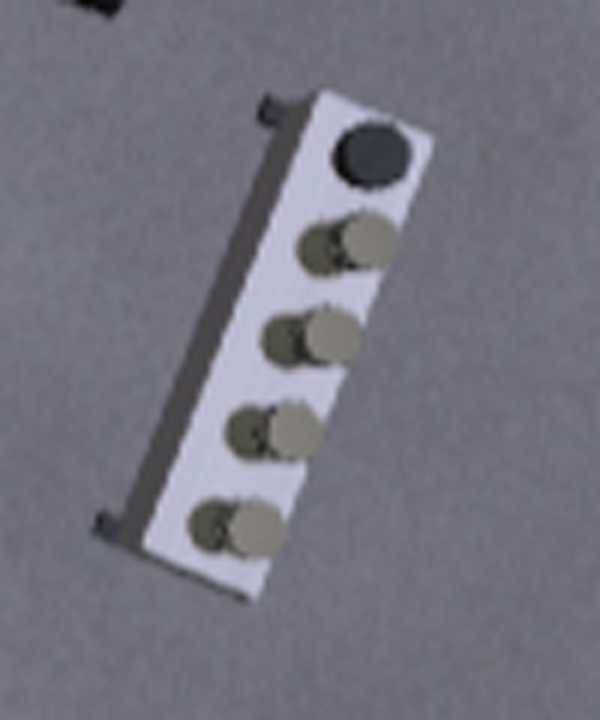

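View pics/t_mach.png

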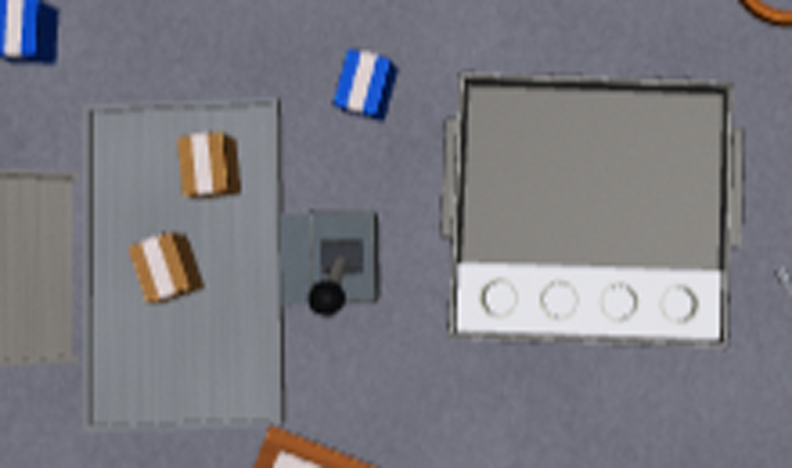

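View pics/s_tray.png

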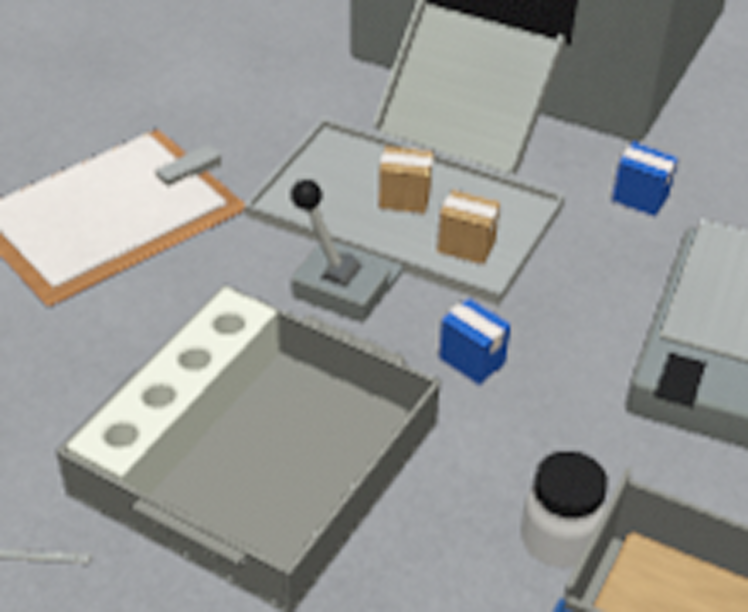

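View pics/s_rack.png

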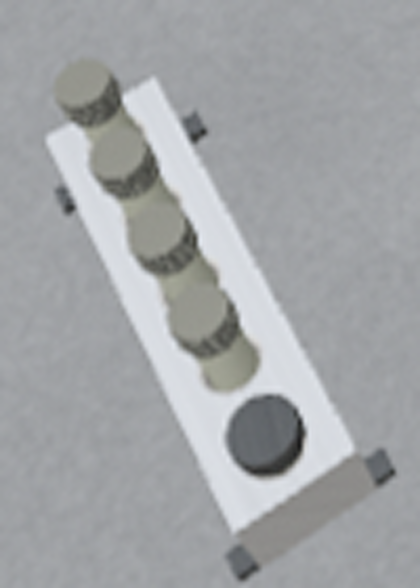

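```bash
python3 - <<'E'
from h import *
np.set_printoptions(precision=4,suppress=True)
t=cam("top");s=cam("scene")
T=lambda p,b,k:((p[0]+.5)/k-.5+b[0],(p[1]+.5)/k-.5+b[1])
print("caps")
for a,b in zip([(370,240),(333,335),(294,432),(257,528)],[(201,312),(161,232),(124,156),(87,87)]):
    pa=T(a,(370,170),6);pb=T(b,(90,270),4.2)
    print(tri(t,pa,s,pb),plane(t,*pa,.105)[:2],plane(s,*pb,.105)[:2])
a=T((373,156),(370,170),6);b=T((265,430),(90,270),4.2);print("gauge",tri(t,a,s,b),plane(t,*a,.072))
print("rack corners",[plane(t,*T(q,(370,170),6),.05)[:2] for q in [(322,92),(433,135),(258,600),(143,547)]])
print("rack corners s",[plane(s,*T(q,(90,270),4.2),.05)[:2] for q in [(47,137),(155,78),(353,450),(233,531)]])
print("holes")
for a,b in zip([(500,298),(559,300),(618,302),(679,304)],[(229,323),(195,358),(159,395),(121,435)]):
    pa=T(a,(110,160),3.6);pb=T(b,(180,90),3.4)
    print(tri(t,pa,s,pb),plane(t,*pa,.053)[:2],plane(s,*pb,.053)[:2])
print("tote c",[plane(t,*T(q,(110,160),3.6),.05)[:2] for q in [(461,73),(732,85),(724,346),(451,335)]])
pa=T((325,298),(110,160),3.6);pb=T((307,194),(180,90),3.4);print("ball",tri(t,pa,s,pb))
print("tray",[plane(t,*T(q,(110,160),3.6),.014)[:2] for q in [(90,107),(278,98),(283,424),(88,427)]])
print("tray s",[plane(s,*T(q,(180,90),3.4),.014)[:2] for q in [(325,122),(563,200),(498,300),(246,207)]])
for a,b in [((202,163),(469,205)),((161,267),(405,160))]:
    pa=T(a,(110,160),3.6);pb=T(b,(180,90),3.4);print("carton",tri(t,pa,s,pb),plane(t,*pa,.052)[:2],plane(s,*pb,.052)[:2])
E
```

```text
caps
(array([ 0.5424, -0.369 ,  0.1003]), np.float64(0.001160592227648687)) [ 0.5424 -0.3667] [ 0.5444 -0.3703]
(array([ 0.502 , -0.3502,  0.0999]), np.float64(0.0007539726609029974)) [ 0.5021 -0.348 ] [ 0.5047 -0.3516]
(array([ 0.4611, -0.3308,  0.0992]), np.float64(0.00038328363245647277)) [ 0.4613 -0.3286] [ 0.4647 -0.3324]
(array([ 0.4207, -0.3126,  0.099 ]), np.float64(0.0008384141658094182)) [ 0.4212 -0.3103] [ 0.4246 -0.3145]
gauge (array([ 0.5825, -0.3874,  0.0634]), np.float64(0.0021123518259180737)) [ 0.5823 -0.3832  0.072 ]
rack corners [array([ 0.6146, -0.3705]), array([ 0.5936, -0.4198]), array([ 0.3874, -0.3269]), array([ 0.4121, -0.2769])]
rack corners s [array([ 0.389, -0.329]), array([ 0.4121, -0.2791]), array([ 0.6144, -0.3744]), array([ 0.5914, -0.4239])]
holes
(array([0.471 , 0.1092, 0.0496]), np.float64(0.0001762335878905106)) [0.4711 0.109 ] [0.4729 0.1063]
(array([0.4681, 0.0651, 0.0488]), np.float64(0.0008648416394025573)) [0.4684 0.0653] [0.4702 0.0616]
(array([0.4651, 0.021 , 0.0479]), np.float64(0.0017324546297716578)) [0.4658 0.0216] [0.4675 0.0168]
(array([ 0.4624, -0.0246,  0.0472]), np.float64(0.0017434437003089182)) [ 0.4631 -0.0236] [ 0.4652 -0.0289]
tote c [array([0.6411, 0.1355]), array([ 0.6267, -0.0693]), array([ 0.4313, -0.0562]), array([0.4448, 0.146 ])]
ball (array([0.4735, 0.2313, 0.0923]), np.float64(0.001412593122722149))
tray [array([0.6273, 0.4267]), array([0.6307, 0.281 ]), array([0.3806, 0.2778]), array([0.3824, 0.4254])]
tray s [array([0.3862, 0.4185]), array([0.6309, 0.4187]), array([0.6325, 0.2703]), array([0.3856, 0.2729])]
carton (array([0.5767, 0.3297, 0.051 ]), np.float64(0.0021194687596885545)) [0.5775 0.3301] [0.5763 0.3278]
carton (array([0.5001, 0.3604, 0.0498]), np.float64(0.0014914767714582777)) [0.5007 0.3602] [0.5008 0.3572]
```

```bash
cat >> h.py <<'E'
def Ry(deg):
    a=np.radians(deg);c,s=np.cos(a),np.sin(a)
    return np.array([[c,s,0],[s,-c,0],[0,0,-1.]])
def plan(*ts):
    s=get_state();R0=R.from_quat(s["tcp_rot"]).as_matrix();p0=s["eef_pos"]
    yaw=np.degrees(np.arctan2(R0[1,0],R0[0,0]))
    print("t %.2f pos %s yaw %.2f open %.3f F %s"%(s["time"],p0.round(4),yaw,s["opening"],s["contact_force"].round(1)))
    for x,y,z,ps in ts:
        rv=R.from_matrix(R0.T@Ry(ps)).as_rotvec(); d=R0.T@(np.array([x,y,z])-p0)
        print([[float(round(v,3)) for v in rv],[float(round(v,4)) for v in d]])
E
python3 - <<'E'
from h import *
plan((.52,-.35,.26,60),(.56,-.12,.26,86),(.44,.2,.22,86))
E
```

```text
t 0.35 pos [ 0.2571 -0.6239  0.231 ] yaw 22.39 open 1.005 F [ 0.4 -0.6 -0.1]
[[-0.001, -0.0, -0.656], [0.3474, -0.1532, -0.0289]]
[[-0.0, -0.0, -1.11], [0.472, -0.3506, -0.0288]]
[[-0.0, -0.0, -1.11], [0.483, -0.6921, 0.0114]]
```

Request:
arm_command(steps=[[[0, 0, -0.65], [0.347, -0.153, -0.05], -1], [[0, 0, -0.65], [0.347, -0.153, -0.05], -1], [[0, 0, -0.65], [0.347, -0.153, -0.05], -1], [[0, 0, -0.65], [0.347, -0.153, -0.05], -1], [[0, 0, -0.65], [0.347, -0.153, -0.05], -1], [[0, 0, -0.65], [0.347, -0.153, -0.05], -1], [[0, 0, -0.65], [0.347, -0.153, -0.05], -1], [[0, 0, -0.65], [0.347, -0.153, -0.05], -1], [[0, 0, -0.65], [0.347, -0.153, -0.05], -1]])

```text
time: 1.48
eef_pos: [0.5187, -0.3514, 0.2806]
tcp_rot: [0.868, 0.497, -0.0, -0.001]
contact_force: [-0.3, -0.5, -0.1]
opening: -0.002
```

```bash
python3 - <<'E'
from h import *
w=cam("wrist");save(w,"w1.png")
plan((.56,-.12,.25,86.3),(.44,.2,.22,86.3))
for p in [(.5424,-.369,.105),(.5424-.008,-.369,.105)]: print(proj(w,p))
E
```

```text
t 1.52 pos [ 0.5186 -0.3515  0.2806] yaw 59.51 open -0.002 F [0.1 0.2 0.8]
[[-0.001, -0.001, -0.468], [0.2205, -0.0818, 0.0308]]
[[-0.001, -0.001, -0.468], [0.4354, -0.3475, 0.0612]]
[311.72802569 187.27883822]
[304.88189577 191.1006513 ]
```

View pics/w1.png

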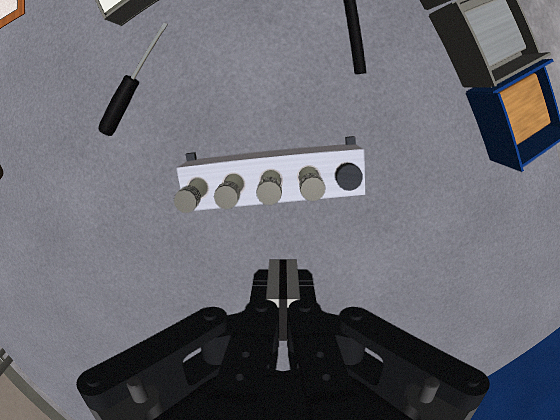

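The wrist picture shows the four cap tops at (186,200), (227,193), (269,190) and (312,188), and the gauge at (348,177). My predicted pixel for the last tube matches to about 1 px. Next is the lever.

```bash
python3 - <<'E'
from h import *
w=cam("wrist")
for q in [(186,200),(227,193),(269,190),(312,188)]: print(plane(w,*q,.105).round(4))
E
```

```text
[ 0.4222 -0.3138  0.105 ]
[ 0.4646 -0.3302  0.105 ]
[ 0.5035 -0.3496  0.105 ]
[ 0.5422 -0.3699  0.105 ]
```

Request:
arm_command(steps=[[[0, 0, -0.468], [0.22, -0.08, 0.031], -1], [[0, 0, -0.468], [0.22, -0.08, 0.031], -1], [[0, 0, -0.468], [0.22, -0.08, 0.031], -1], [[0, 0, -0.468], [0.22, -0.08, 0.031], -1], [[0, 0, -0.468], [0.435, -0.347, 0.061], -1], [[0, 0, -0.468], [0.435, -0.347, 0.061], -1], [[0, 0, -0.468], [0.435, -0.347, 0.061], -1], [[0, 0, -0.468], [0.435, -0.347, 0.061], -1], [[0, 0, -0.468], [0.435, -0.347, 0.061], -1], [[0, 0, -0.468], [0.435, -0.347, 0.061], -1], [[0, 0, -0.468], [0.435, -0.347, 0.061], -1]])

```text
time: 2.95
eef_pos: [0.4396, 0.2001, 0.2199]
tcp_rot: [0.729, 0.685, -0.0, -0.001]
contact_force: [0.7, 0.5, -0.2]
opening: 0.0
```

```bash
python3 - <<'E'
from h import *
w=cam("wrist");save(w,"w2.png")
plan((.43,.228,.085,86.3))
print(proj(w,(.4735,.2313,.0923)))
E
```

```text
t 3.00 pos [0.4403 0.1991 0.2201] yaw 86.36 open 0.001 F [ 0.2 -0.2  0.1]
[[-0.001, -0.0, 0.001], [0.0281, -0.012, 0.1351]]
[321.12105761 160.89257303]
```

View pics/w2.png

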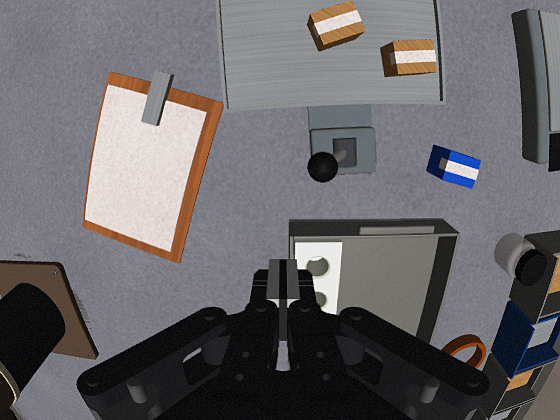

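The ball shows at (322,166), about 5 mm to -y of my first fix. The tray is above it with two cartons at (336,25) and (409,57). I'll descend behind the ball on the robot side and push it away.

Request:
arm_command(steps=[[[0, 0, 0], [0.027, -0.015, 0.06], -1], [[0, 0, 0], [0.027, -0.017, 0.1], -1], [[0, 0, 0], [0.027, -0.017, 0.138], -1], [[0, 0, 0], [0.027, -0.017, 0.138], -1], [[0, 0, 0], [0.027, 0.01, 0.138], -1], [[0, 0, 0], [0.029, 0.03, 0.138], -1], [[0, 0, 0], [0.03, 0.05, 0.138], -1], [[0, 0, 0], [0.031, 0.065, 0.138], -1], [[0, 0, 0], [0.032, 0.075, 0.138], -1], [[0, 0, 0], [0.032, 0.08, 0.138], -1]])

```text
time: 4.25
eef_pos: [0.5196, 0.2257, 0.0825]
tcp_rot: [0.729, 0.684, -0.004, -0.003]
contact_force: [-16.0, -0.9, 13.1]
opening: -0.004
```

```bash
python3 - <<'E'
from h import *
for n in ("scene","top"):
    c=cam(n);save(c,n+"3.png",(180,90,380,240) if n=="scene" else (110,160,310,310),3.9)
plan()
E
```

```text
t 4.35 pos [0.5193 0.2258 0.0827] yaw 86.37 open 0.007 F [-11.9  -1.2   8.9]
```

View pics/scene3.png

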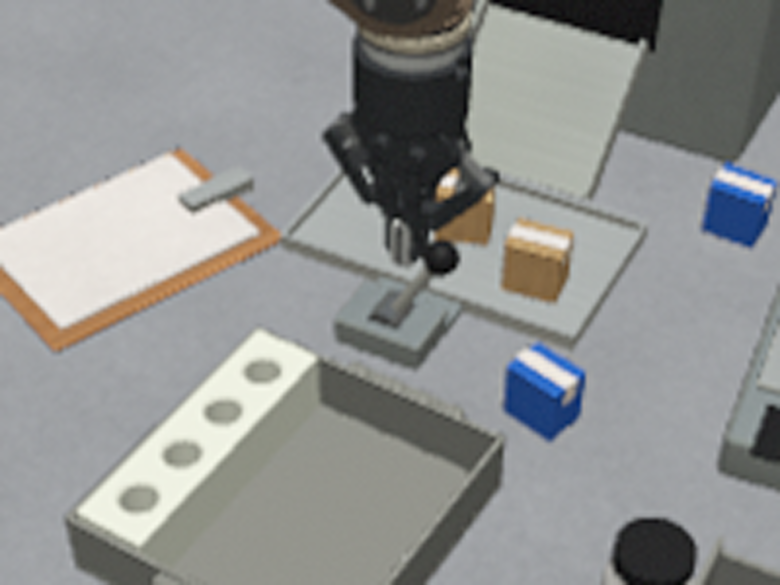

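The lever now leans fully away and the push force has risen to 12–16 N against its stop. I'll back off and look at the cartons.

Request:
arm_command(steps=[[[0, 0, 0], [0, -0.03, 0], -1], [[0, 0, 0], [0, -0.03, -0.06], -1], [[0, 0, 0], [0, -0.01, -0.12], 0.7], [[0, 0, 0], [-0.01, 0.0, -0.18], 0.7], [[0, 0, 0], [-0.03, 0.01, -0.2], 0.7], [[0, 0, 0], [-0.03, 0.01, -0.2], 0.7], [[0, 0, 0], [-0.03, 0.01, -0.2], 0.7]])

```text
time: 5.22
eef_pos: [0.5285, 0.1956, 0.281]
tcp_rot: [0.729, 0.684, -0.005, -0.004]
contact_force: [-0.2, 0.2, -0.2]
opening: 0.847
```

```bash
python3 - <<'E'
from h import *
w=cam("wrist");save(w,"w4.png",None,1.4)
plan()
t=cam("top");save(t,"t4.png",(110,170,240,290),6)
E
```

```text
t 5.28 pos [0.5282 0.1957 0.2805] yaw 86.38 open 0.852 F [ 0.7 -0.2 -0.9]
```

View pics/w4.png

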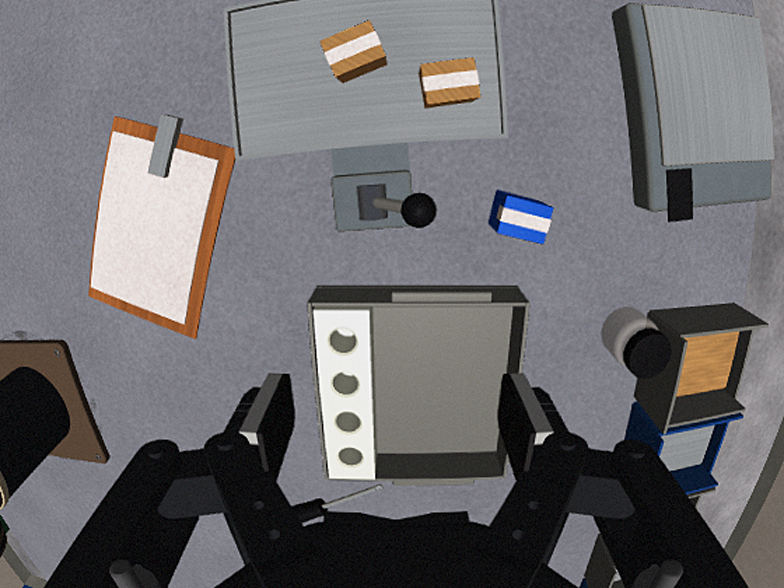

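View pics/t4.png

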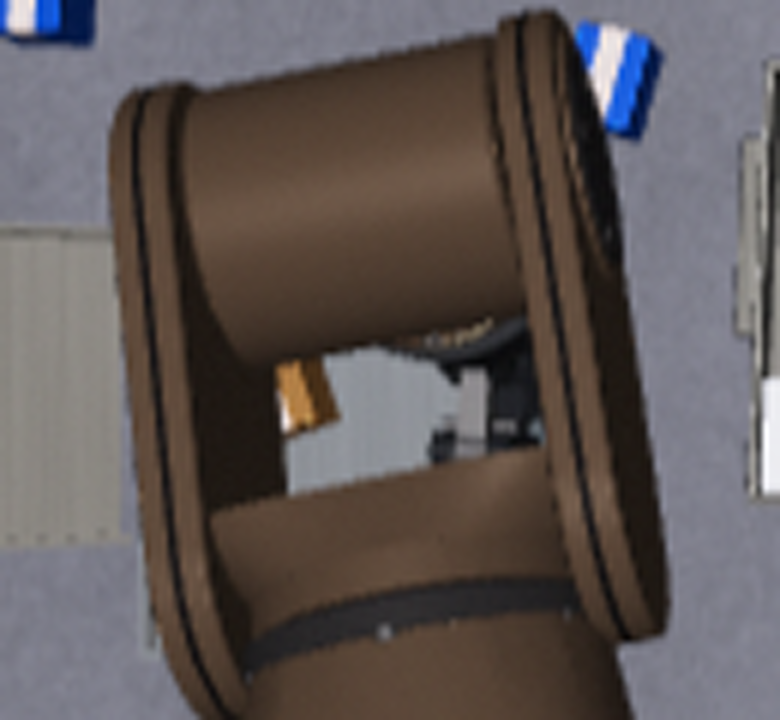

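The view is good: cartons at about (252,36) and (321,57) in native pixels, lever to the right in HOLD with its ball at (298,150), and all four empty tote holes. I'll measure the tape strips and holes.

```bash
python3 - <<'E'
from h import *
np.set_printoptions(precision=4,suppress=True)
w=cam("wrist")
bl,m=blob(w,(0,0,170),(180,70,255),(220,5,350,75),40)
n,l,st,ce=cv2.connectedComponentsWithStats(m)
for i in range(1,n):
    if st[i][4]<40: continue
    ys,xs=np.where(l==i)
    P=np.array([plane(w,x,y,.052)[:2] for x,y in zip(xs,ys)])
    r=cv2.minAreaRect((P*1000).astype(np.float32)); b=cv2.boxPoints(r)
    print("tape",ce[i],r)
bl,m=blob(w,(8,90,60),(25,255,255),(220,5,350,80),40)
print([ (a,b) for a,b in bl])
bl,mh=blob(w,(0,0,0),(180,255,205),(226,225,264,345),60)
print([(a,b,plane(w,*a,.053)) for a,b in bl])
save(w,"w4c.png",(220,0,360,80),5.5)
save(w,"w4h.png",(215,200,275,350),4)
E
```

```text
tape [252.0652  33.5749] ((500.77972412109375, 359.2548828125), (45.205020904541016, 12.448269844055176), 18.308414459228516)
tape [322.3777  57.0689] ((577.3326416015625, 326.8825378417969), (44.915443420410156, 12.321884155273438), 5.885953903198242)
[(array([248.  ,  25.02]), array([229,  14,  39,  23, 334], dtype=int32)), (array([257.2 ,  44.94]), array([237,  32,  40,  27, 547], dtype=int32)), (array([320.32,  47.36]), array([300,  41,  41,  14, 352], dtype=int32)), (array([323.26,  67.54]), array([304,  61,  40,  16, 397], dtype=int32))]
[(array([244.57, 244.3 ]), array([235, 235,  21,  18, 258], dtype=int32), array([0.4708, 0.107 , 0.053 ])), (array([231.79, 316.82]), array([226, 251,  38,  94, 552], dtype=int32), array([ 0.4385, -0.0082,  0.053 ])), (array([246.77, 273.91]), array([238, 266,  19,  17, 243], dtype=int32), array([0.4688, 0.0635, 0.053 ])), (array([248.39, 301.08]), array([239, 294,  19,  15, 219], dtype=int32), array([0.466 , 0.0194, 0.053 ])), (array([250.21, 325.91]), array([242, 320,  18,  13, 184], dtype=int32), array([ 0.4633, -0.0258,  0.053 ]))]
```

View pics/w4c.png

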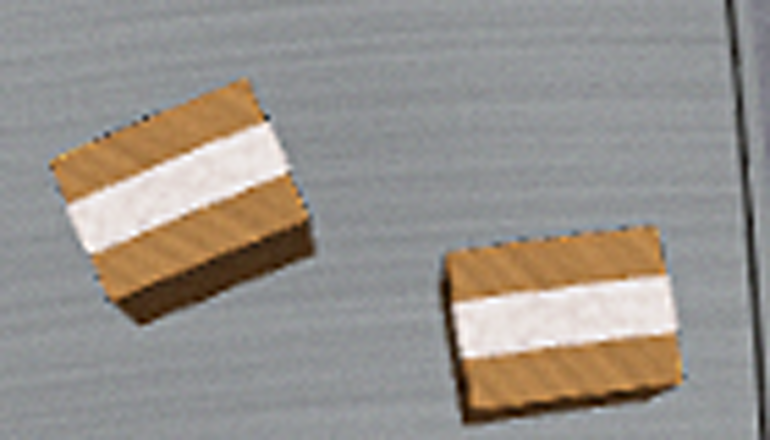

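View pics/w4h.png

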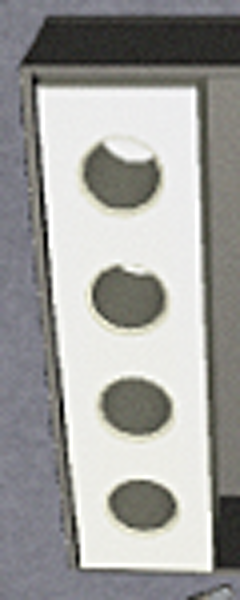

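```bash
python3 - <<'E'
from h import *
plan((.577,.327,.15,95.9),(.577,.327,.08,95.9),(.577,.327,.014,95.9))
E
```

```text
t 5.38 pos [0.5283 0.1958 0.2805] yaw 86.41 open 0.850 F [0.  0.3 0.3]
[[-0.014, 0.001, -0.166], [0.1343, 0.0421, 0.1296]]
[[-0.014, 0.001, -0.166], [0.1344, 0.0431, 0.1996]]
[[-0.014, 0.001, -0.166], [0.1346, 0.044, 0.2656]]
```

Request:
arm_command(steps=[[[-0.014, 0, -0.166], [0.08, 0.02, 0.05], 0.46], [[-0.014, 0, -0.166], [0.134, 0.042, 0.1], 0.46], [[-0.014, 0, -0.166], [0.135, 0.042, 0.13], 0.46], [[-0.014, 0, -0.166], [0.135, 0.043, 0.16], 0.46], [[-0.014, 0, -0.166], [0.135, 0.043, 0.2], 0.46], [[-0.014, 0, -0.166], [0.135, 0.043, 0.2], 0.46]])

```text
time: 6.12
eef_pos: [0.5728, 0.3267, 0.0737]
tcp_rot: [0.669, 0.743, -0.005, -0.002]
contact_force: [-0.0, -0.4, -0.4]
opening: 0.73
```

```bash
python3 - <<'E'
from h import *
w=cam("wrist");save(w,"w5.png");s=cam("scene");save(s,"s5.png",(200,80,360,200),4.8)
plan((.577,.328,.014,95.9),(.577,.328,.15,95.9),(.5592,-.009,.15,86.6))
E
```

```text
t 6.22 pos [0.5767 0.3278 0.0796] yaw 95.94 open 0.726 F [ 1.3 -0.   1.2]
[[-0.0, 0.001, 0.001], [0.0002, 0.0003, 0.0656]]
[[-0.0, 0.001, 0.001], [0.0001, 0.0002, -0.0704]]
[[-0.0, 0.001, 0.163], [-0.3333, -0.0523, -0.0699]]
```

View pics/w5.png

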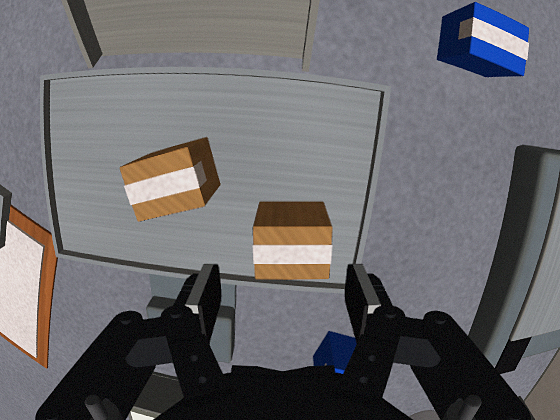

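View pics/s5.png

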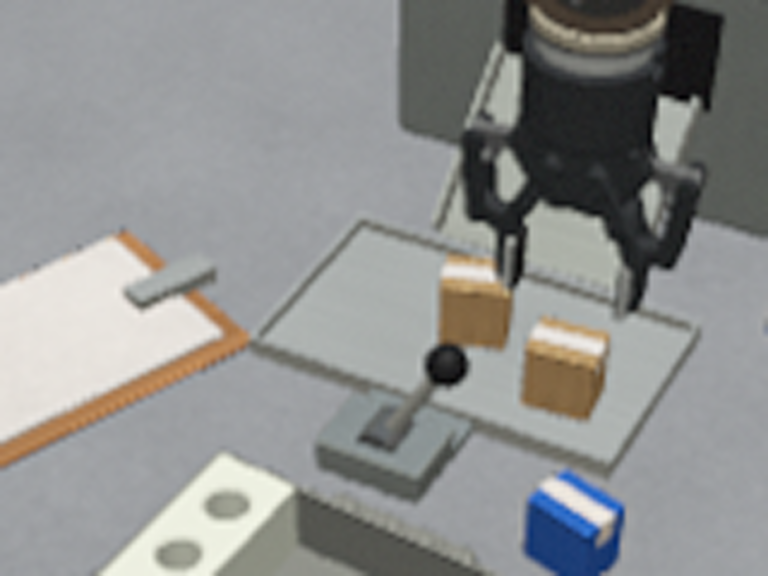

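The wrist view shows the carton between the jaws, its tape at (292,253), and the other carton at (165,185). I'll check the prediction against that before closing.

```bash
python3 - <<'E'
from h import *
w=cam("wrist")
print(proj(w,(.577,.328,.052)),plane(w,292,253,.052),plane(w,164,188,.052))
E
```

```text
[284.11316669 249.0791817 ] [0.58185037 0.32592268 0.052     ] [0.50548615 0.35801014 0.052     ]
```

Request:
arm_command(steps=[[[0, 0, 0], [0, 0.002, 0.04], 0.46], [[0, 0, 0], [0, 0.002, 0.066], 0.46], [[0, 0, 0], [0, 0.002, 0.066], 0.46], [[0, 0, 0], [0, 0.002, 0.066], -1], [[0, 0, 0], [0, 0.002, 0.066], -1], [[0, 0, 0], [0, 0.002, 0.066], -1], [[0, 0, 0], [0, 0.002, 0.066], -1], [[0, 0, 0], [0, 0.002, 0.066], -1], [[0, 0, 0], [0, 0.002, 0.03], -1], [[0, 0, 0], [0, 0.002, -0.03], -1], [[0, 0, 0], [0, 0.002, -0.07], -1], [[0, 0, 0], [0, 0.002, -0.07], -1]], force=40)

```text
time: 7.78
eef_pos: [0.5822, 0.3294, 0.1567]
tcp_rot: [0.67, 0.743, 0.005, 0.003]
contact_force: [0.9, 1.2, -2.0]
opening: 0.513
```

```bash
python3 - <<'E'
from h import *
plan((.5592,-.009,.15,86.6),(.5592,-.009,.013,86.6))
E
```

```text
t 7.78 pos [0.5822 0.3294 0.1567] yaw 95.94 open 0.513 F [ 0.9  1.2 -2. ]
[[0.012, -0.003, 0.163], [-0.3342, -0.0579, 0.0053]]
[[0.012, -0.003, 0.163], [-0.3344, -0.0596, 0.1423]]
```

Request:
arm_command(steps=[[[0.012, 0, 0.163], [-0.06, -0.01, 0], -1], [[0.012, 0, 0.163], [-0.12, -0.02, 0], -1], [[0.012, 0, 0.163], [-0.18, -0.03, 0], -1], [[0.012, 0, 0.163], [-0.24, -0.04, 0], -1], [[0.012, 0, 0.163], [-0.29, -0.05, 0.005], -1], [[0.012, 0, 0.163], [-0.334, -0.058, 0.005], -1], [[0.012, 0, 0.163], [-0.334, -0.058, 0.005], -1], [[0.012, 0, 0.163], [-0.334, -0.059, 0.06], -1], [[0.012, 0, 0.163], [-0.334, -0.059, 0.08], -1], [[0.012, 0, 0.163], [-0.334, -0.059, 0.08], -1]])

```text
time: 9.02
eef_pos: [0.5561, -0.0072, 0.0715]
tcp_rot: [0.727, 0.686, -0.001, -0.004]
contact_force: [-0.1, 0.4, -1.0]
opening: 0.514
```

```bash
python3 - <<'E'
from h import *
w=cam("wrist");save(w,"w6.png")
s=cam("scene");save(s,"s6.png",(140,130,360,280),3.6)
plan((.5592,-.009,.013,86.6),(.5592,-.009,.013,86.6))
E
```

```text
t 9.12 pos [ 0.559  -0.008   0.0752] yaw 86.64 open 0.506 F [-0.  -0.2 -0.5]
[[-0.001, -0.003, 0.001], [-0.0012, 0.0003, 0.0622]]
[[-0.001, -0.003, 0.001], [-0.0012, 0.0003, 0.0622]]
```

View pics/s6.png

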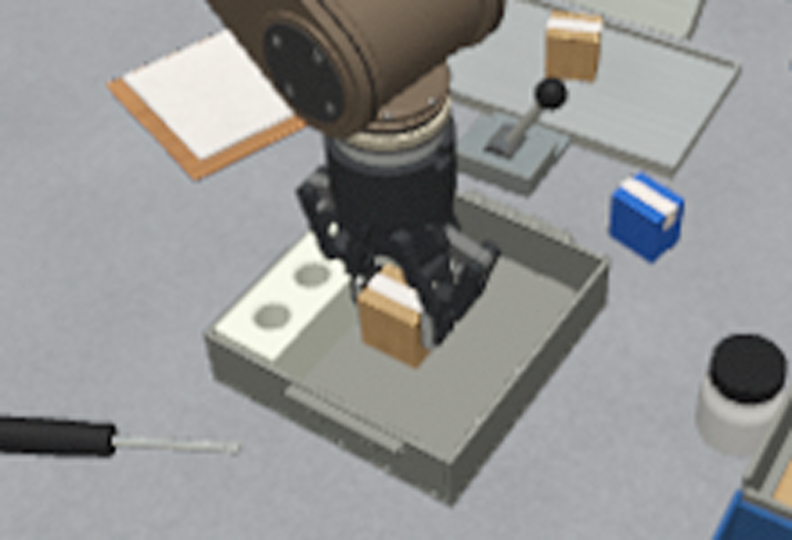

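View pics/w6.png

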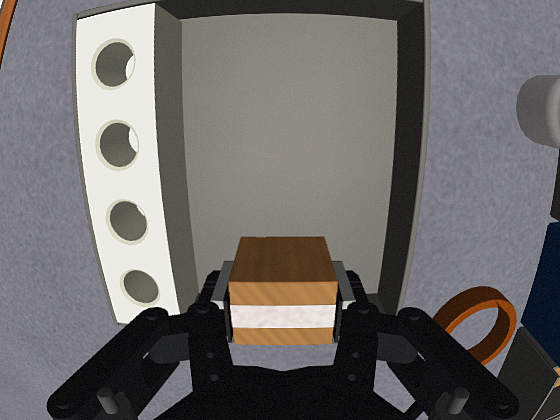

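The carton hangs level inside the bay, with clearance to the block on its left and the wall on its right. I'll lower it and release.

Request:
arm_command(steps=[[[0, 0, 0], [-0.001, 0, 0.03], -1], [[0, 0, 0], [-0.001, 0, 0.055], -1], [[0, 0, 0], [-0.001, 0, 0.062], -1], [[0, 0, 0], [-0.001, 0, 0.062], -1], [[0, 0, 0], [-0.001, 0, 0.062], 0.46], [[0, 0, 0], [-0.001, 0, 0.062], 0.46], [[0, 0, 0], [-0.001, 0, 0.062], 0.46], [[0, 0, 0], [-0.001, 0, 0.02], 0.46], [[0, 0, 0], [-0.001, 0, -0.04], 0.46], [[0, 0, 0], [-0.001, 0, -0.08], 0.46], [[0, 0, 0], [-0.001, 0, -0.08], 0.46]])

```text
time: 10.5
eef_pos: [0.5619, -0.0098, 0.1601]
tcp_rot: [0.727, 0.686, 0.004, 0.003]
contact_force: [0.4, -0.3, -0.5]
opening: 0.731
```

```bash
python3 - <<'E'
from h import *
plan((.505,.29,.2,108.3),(.503,.359,.08,108.3))
w=cam("wrist");save(w,"w7.png")
E
```

```text
t 10.50 pos [ 0.5619 -0.0098  0.1601] yaw 86.65 open 0.731 F [ 0.4 -0.3 -0.5]
[[0.009, -0.0, -0.378], [0.296, -0.074, -0.0401]]
[[0.009, -0.0, -0.378], [0.3646, -0.081, 0.08]]
```

View pics/w7.png

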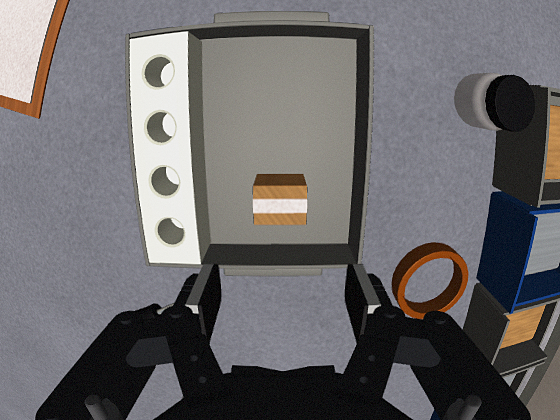

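Carton A stands upright on the bay floor at (280,200). Now I'll go to carton B.

Request:
arm_command(steps=[[[0.009, 0, -0.378], [0.06, -0.015, -0.03], 0.46], [[0.009, 0, -0.378], [0.12, -0.03, -0.04], 0.46], [[0.009, 0, -0.378], [0.18, -0.045, -0.04], 0.46], [[0.009, 0, -0.378], [0.24, -0.06, -0.04], 0.46], [[0.009, 0, -0.378], [0.296, -0.074, -0.04], 0.46], [[0.009, 0, -0.378], [0.296, -0.074, -0.04], 0.46], [[0.009, 0, -0.378], [0.296, -0.074, -0.04], 0.46]])

```text
time: 11.42
eef_pos: [0.5025, 0.29, 0.1955]
tcp_rot: [0.585, 0.811, -0.003, -0.003]
contact_force: [-0.0, -0.5, -0.0]
opening: 0.733
```

```bash
python3 - <<'E'
from h import *
w=cam("wrist");save(w,"w8.png")
plan((.503,.359,.08,108.3))
bl,m=blob(w,(0,0,170),(180,70,255),(150,60,400,280),100)
n,l,st,ce=cv2.connectedComponentsWithStats(m)
for i in range(1,n):
    if st[i][4]<100: continue
    ys,xs=np.where(l==i)
    P=np.array([plane(w,x,y,.052)[:2] for x,y in zip(xs,ys)])
    print("tape",ce[i],cv2.minAreaRect((P*1000).astype(np.float32)))
E
```

```text
t 11.47 pos [0.5029 0.2894 0.1959] yaw 108.27 open 0.730 F [-0.1 -0.1  0.4]
[[-0.008, -0.002, -0.001], [0.0658, 0.0228, 0.1159]]
tape [308.00418994 121.42039106] ((500.8841247558594, 359.35662841796875), (43.939064025878906, 12.36406135559082), 18.780961990356445)
```

View pics/w8.png

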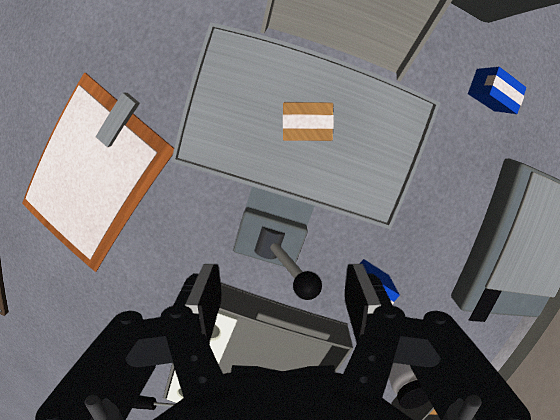

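Carton B is unmoved at (308,121), which is world (.501,.359) at 18.8°. Picking it.

Request:
arm_command(steps=[[[-0.008, 0, 0], [0.06, 0.02, 0.02], 0.46], [[-0.008, 0, 0], [0.066, 0.022, 0.08], 0.46], [[-0.008, 0, 0], [0.066, 0.022, 0.13], 0.46], [[-0.008, 0, 0], [0.066, 0.023, 0.17], 0.46], [[-0.008, 0, 0], [0.066, 0.023, 0.182], 0.46], [[-0.008, 0, 0], [0.066, 0.023, 0.182], 0.46], [[-0.008, 0, 0], [0.066, 0.023, 0.182], -1], [[-0.008, 0, 0], [0.066, 0.023, 0.182], -1], [[-0.008, 0, 0], [0.066, 0.023, 0.182], -1], [[-0.008, 0, 0], [0.066, 0.023, 0.182], -1], [[-0.008, 0, 0], [0.066, 0.023, 0.182], -1]], force=40)

```text
time: 12.85
eef_pos: [0.5045, 0.3599, 0.0164]
tcp_rot: [0.586, 0.81, 0.003, 0.0]
contact_force: [0.8, -0.5, 5.8]
opening: 0.509
```

```bash
python3 - <<'E'
from h import *
plan((.502,.359,.16,108.3),(.5646,.0808,.16,86.6),(.5646,.0808,.075,86.6))
E
```

```text
t 12.85 pos [0.5045 0.3599 0.0164] yaw 108.29 open 0.509 F [ 0.8 -0.5  5.8]
[[0.005, -0.002, -0.0], [0.0003, -0.0019, -0.1436]]
[[0.004, -0.003, 0.379], [-0.2835, -0.0298, -0.1444]]
[[0.004, -0.003, 0.379], [-0.2837, -0.0302, -0.0594]]
```

Request:
arm_command(steps=[[[0, 0, 0], [0, 0, -0.04], -1], [[0, 0, 0], [0, 0, -0.1], -1], [[0, 0, 0], [0, 0, -0.144], -1], [[0, 0, 0.379], [-0.06, -0.006, -0.144], -1], [[0, 0, 0.379], [-0.12, -0.012, -0.144], -1], [[0, 0, 0.379], [-0.18, -0.018, -0.144], -1], [[0, 0, 0.379], [-0.24, -0.025, -0.144], -1], [[0, 0, 0.379], [-0.284, -0.03, -0.144], -1], [[0, 0, 0.379], [-0.284, -0.03, -0.144], -1], [[0, 0, 0.379], [-0.284, -0.03, -0.1], -1], [[0, 0, 0.379], [-0.284, -0.03, -0.06], -1], [[0, 0, 0.379], [-0.284, -0.03, -0.06], -1]])

```text
time: 14.35
eef_pos: [0.561, 0.0818, 0.0717]
tcp_rot: [0.728, 0.686, -0.001, -0.004]
contact_force: [-0.5, -0.6, -1.5]
opening: 0.509
```

```bash
python3 - <<'E'
from h import *
w=cam("wrist");save(w,"w9.png")
plan((.5646,.0808,.014,86.6))
E
```

```text
t 14.40 pos [0.5633 0.0816 0.0743] yaw 86.63 open 0.507 F [ 0.9  0.  -1.5]
[[-0.001, -0.004, 0.001], [-0.001, 0.0014, 0.0603]]
```

View pics/w9.png

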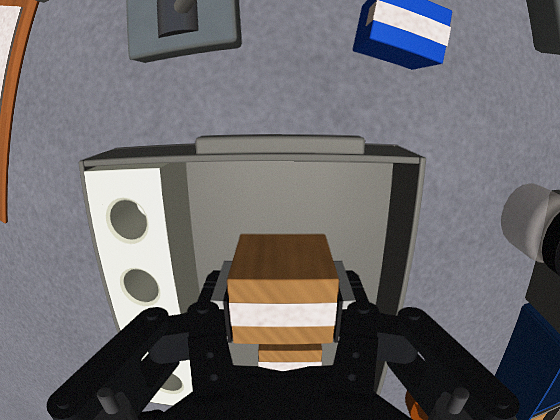

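Carton B is held inside the bay, with carton A behind it at (290,355). Lower, release and retreat.

Request:
arm_command(steps=[[[0, 0, 0], [-0.001, 0.001, 0.03], -1], [[0, 0, 0], [-0.001, 0.001, 0.055], -1], [[0, 0, 0], [-0.001, 0.001, 0.06], -1], [[0, 0, 0], [-0.001, 0.001, 0.06], -1], [[0, 0, 0], [-0.001, 0.001, 0.06], 0.46], [[0, 0, 0], [-0.001, 0.001, 0.06], 0.46], [[0, 0, 0], [-0.001, 0.001, 0.06], 0.46], [[0, 0, 0], [-0.001, 0.001, 0.02], 0.46], [[0, 0, 0], [-0.001, 0.001, -0.04], 0.46], [[0, 0, 0], [-0.001, 0.001, -0.1], 0.46], [[0, 0, 0], [-0.001, 0.001, -0.12], 0.46]])

```text
time: 15.78
eef_pos: [0.5666, 0.08, 0.2]
tcp_rot: [0.728, 0.686, 0.004, 0.002]
contact_force: [0.6, -0.1, 0.8]
opening: 0.729
```

```bash
python3 - <<'E'
from h import *
w=cam("wrist");save(w,"w10.png")
plan((.52,-.2,.2,120),(.48,-.27,.2,155),(.422,-.313,.16,155))
E
```

```text
t 15.82 pos [0.5669 0.08   0.2007] yaw 86.64 open 0.728 F [ 0.5 -0.2  1.4]
[[0.01, -0.001, -0.582], [-0.2823, -0.0305, -0.0008]]
[[0.011, 0.002, -1.193], [-0.3545, -0.0663, -0.0014]]
[[0.011, 0.002, -1.193], [-0.401, -0.122, 0.0379]]
```

View pics/w10.png

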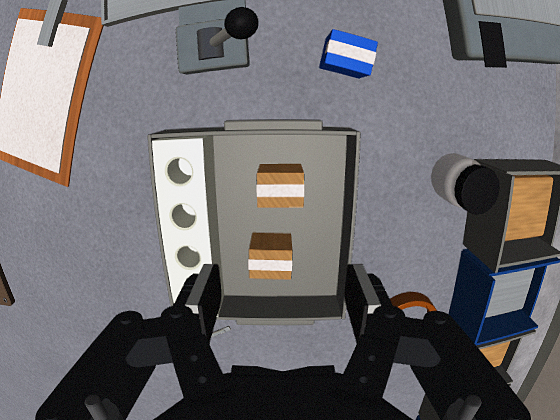

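Both cartons stand side by side in the bay at (280,185) and (270,255), and the lever is still at hold. Next, the tubes.

Request:
arm_command(steps=[[[0.01, 0, -0.17], [-0.06, -0.006, 0], 0.3], [[0.01, 0, -0.35], [-0.12, -0.012, 0], 0.3], [[0.01, 0, -0.5], [-0.18, -0.02, 0], 0.3], [[0.01, 0, -0.68], [-0.24, -0.025, 0], 0.3], [[0.01, 0, -0.85], [-0.3, -0.04, 0], 0.3], [[0.01, 0, -1.0], [-0.354, -0.066, 0], 0.3], [[0.01, 0, -1.193], [-0.4, -0.122, 0], 0.3], [[0.01, 0, -1.193], [-0.4, -0.122, 0.02], 0.3], [[0.01, 0, -1.193], [-0.4, -0.122, 0.038], 0.3], [[0.01, 0, -1.193], [-0.4, -0.122, 0.038], 0.3]])

```text
time: 17.08
eef_pos: [0.4211, -0.3101, 0.1565]
tcp_rot: [0.217, 0.976, 0.002, -0.002]
contact_force: [0.1, 0.6, -0.4]
opening: 0.65
```

```bash
python3 - <<'E'
from h import *
w=cam("wrist");save(w,"w11.png")
for p in [(.4215,-.3132,.105),(.4625,-.3305,.105)]: print(proj(w,p))
plan((.4215,-.3132,.16,155),(.4215,-.3132,.072,155))
E
```

```text
[279.81337899 237.02277632]
[282.41295217 293.97095163]
t 17.12 pos [ 0.422  -0.3106  0.1581] yaw 155.03 open 0.649 F [ 0.  -1.   0.9]
[[0.001, -0.002, 0.001], [-0.0006, -0.0026, -0.0019]]
[[0.001, -0.002, 0.001], [-0.0007, -0.0027, 0.0861]]
```

View pics/w11.png

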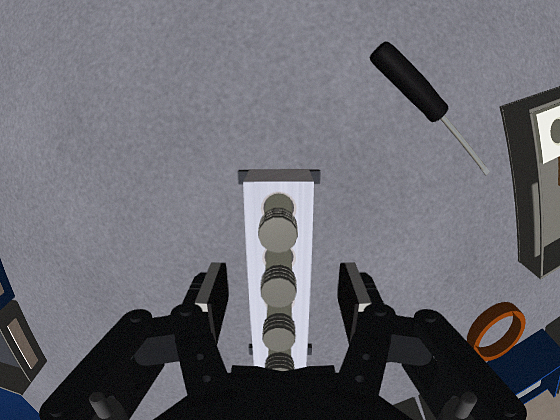

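The cap top is at (278,233), against a predicted (280,237), so it's within 3 mm and I'll nudge +1.5 mm along the row. Descend and grip.

Request:
arm_command(steps=[[[0, 0, 0], [0.001, -0.0025, 0.03], 0.3], [[0, 0, 0], [0.001, -0.0025, 0.06], 0.3], [[0, 0, 0], [0.001, -0.0025, 0.085], 0.3], [[0, 0, 0], [0.001, -0.0025, 0.085], 0.3], [[0, 0, 0], [0.001, -0.0025, 0.085], -1], [[0, 0, 0], [0.001, -0.0025, 0.085], -1], [[0, 0, 0], [0.001, -0.0025, 0.085], -1], [[0, 0, 0], [0.001, -0.0025, 0.085], -1], [[0, 0, 0], [0.001, -0.0025, 0.085], -1]], force=40)

```text
time: 18.25
eef_pos: [0.4211, -0.3132, 0.075]
tcp_rot: [0.216, 0.976, 0.0, 0.001]
contact_force: [-0.2, 0.8, 7.1]
opening: 0.29
```

```bash
python3 - <<'E'
from h import *
w=cam("wrist");save(w,"w12.png");s=cam("scene");save(s,"s12.png",(60,220,220,400),3.3)
plan((.4215,-.3132,.16,155),(.465,.0195,.16,86.6),(.463,-.025,.16,86.6))
E
```

```text
t 18.35 pos [ 0.4211 -0.3132  0.075 ] yaw 155.01 open 0.295 F [0.1 1.8 7. ]
[[0.001, 0.002, 0.0], [-0.0005, 0.0002, -0.085]]
[[0.002, 0.001, 1.194], [0.1006, 0.3201, -0.085]]
[[0.002, 0.001, 1.194], [0.0837, 0.279, -0.085]]
```

View pics/w12.png

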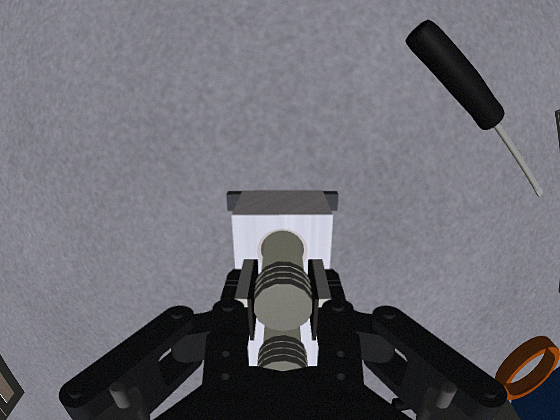

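View pics/s12.png

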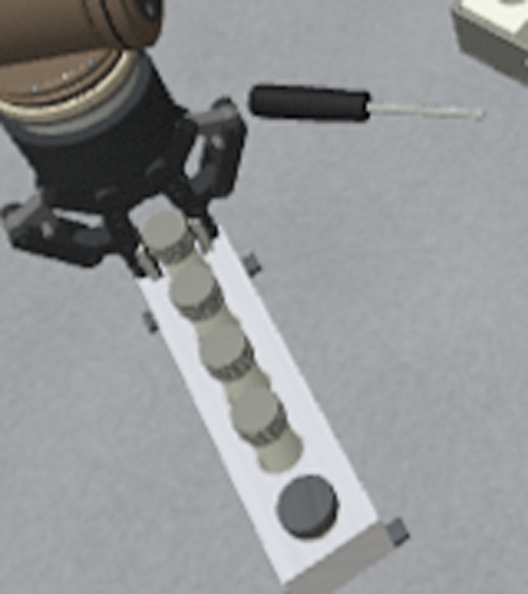

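Gripped: the opening of 25 mm matches the cap. Lift and carry to the farthest hole.

```bash
python3 - <<'E'
from h import *
w=cam("wrist"); print(plane(w,283,304,.105),proj(w,(.4211,-.3132,.105)))
plan((.4215,-.3132,.16,155),(.471,.108,.16,86.6))
E
```

```text
[ 0.4176254  -0.31248578  0.105     ] [284.92999398 310.47242099]
t 18.40 pos [ 0.4211 -0.3132  0.075 ] yaw 155.01 open 0.289 F [0.7 1.3 5.8]
[[0.001, 0.002, 0.0], [-0.0005, 0.0002, -0.085]]
[[0.002, 0.001, 1.194], [0.1326, 0.4029, -0.0851]]
```

Request:
arm_command(steps=[[[0, 0, 0], [0, 0, -0.04], -1], [[0, 0, 0], [0, 0, -0.085], -1], [[0, 0, 0.17], [0.02, 0.06, -0.085], -1], [[0, 0, 0.35], [0.035, 0.12, -0.085], -1], [[0, 0, 0.53], [0.055, 0.18, -0.085], -1], [[0, 0, 0.7], [0.075, 0.24, -0.085], -1], [[0, 0, 0.88], [0.095, 0.3, -0.085], -1], [[0, 0, 1.05], [0.115, 0.35, -0.085], -1], [[0, 0, 1.194], [0.133, 0.401, -0.085], -1], [[0, 0, 1.194], [0.133, 0.401, -0.085], -1], [[0, 0, 1.194], [0.133, 0.401, -0.085], -1]])

```text
time: 19.77
eef_pos: [0.4693, 0.1081, 0.1596]
tcp_rot: [0.726, 0.687, 0.0, 0.001]
contact_force: [0.7, 0.3, -0.5]
opening: 0.283
```

```bash
python3 - <<'E'
from h import *
w=cam("wrist");save(w,"w13.png");s=cam("scene");save(s,"s13.png",(160,90,340,270),3.3)
plan((.471,.108,.125,86.6),(.471,.108,.076,86.6))
E
```

```text
t 19.88 pos [0.4695 0.1062 0.1596] yaw 86.67 open 0.286 F [-1.  -0.3 -1.1]
[[0.001, 0.001, 0.001], [0.0019, 0.0014, 0.0346]]
[[0.001, 0.001, 0.001], [0.0019, 0.0013, 0.0836]]
```

View pics/w13.png

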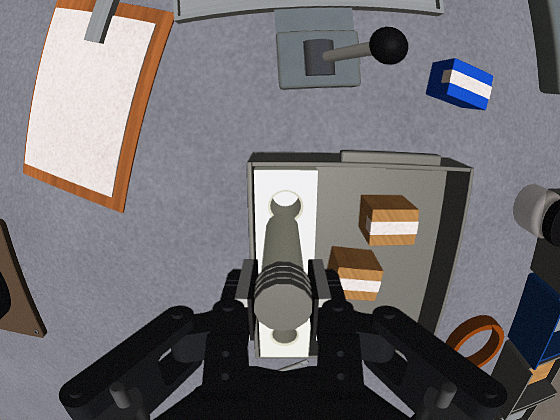

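View pics/s13.png

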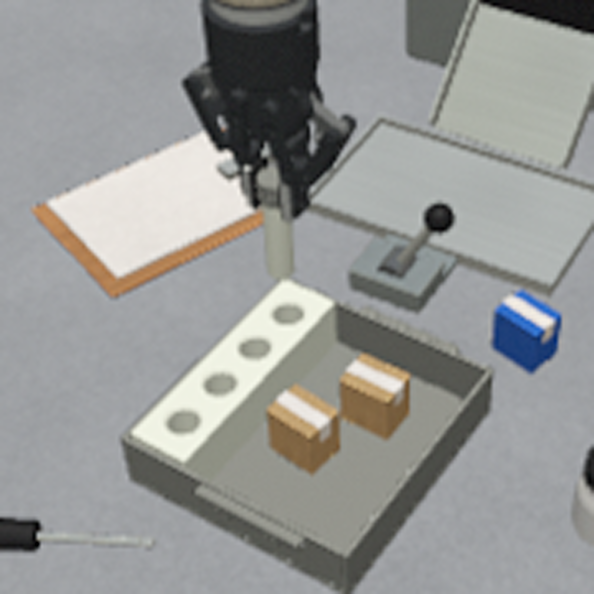

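```bash
python3 - <<'E'
from h import *
w=cam("wrist");save(w,"w13c.png",(240,160,340,350),3.1*1.0)
s=get_state();M=R.from_quat(s["tcp_rot"]).as_matrix();p=s["eef_pos"]
for dx in (0,.0035):
  for dz,r in ((.065,.010),(-.03,.013)):
    c=p+M@np.array([dx,0,dz])
    print(dx,dz,proj(w,c).round(1),[proj(w,c+M@np.array([a,b,0])).round(1).tolist() for a,b in ((r,0),(-r,0),(0,r),(0,-r))])
print(proj(w,(.471,.108,.053)),proj(w,(.471+.0008,.108+.0125,.053)))
E
```

```text
0 0.065 [283.5 225.9] [[283.5, 212.2], [283.5, 239.1], [298.0, 225.9], [269.0, 225.8]]
0 -0.03 [284.1 309.5] [[284.1, 284.0], [284.0, 332.4], [314.6, 309.2], [253.5, 309.2]]
0.0035 0.065 [283.5 221.1] [[283.5, 207.3], [283.5, 234.5], [298.1, 221.1], [268.9, 221.1]]
0.0035 -0.03 [284.1 302.9] [[284.2, 276.6], [284.0, 326.5], [315.0, 302.6], [253.1, 302.7]]
[284.75011445 203.70775581] [284.86533975 188.71952765]
```

View pics/w13c.png

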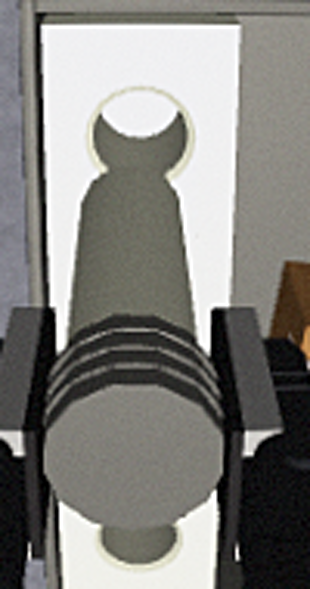

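The hole sits at (285,204), where I predicted it, and the tube is centred in the jaws to within 1 mm. Lowering it in.

Request:
arm_command(steps=[[[0, 0, 0], [0.002, 0.0015, 0.02], -1], [[0, 0, 0], [0.002, 0.0015, 0.035], -1], [[0, 0, 0], [0.002, 0.0015, 0.045], -1], [[0, 0, 0], [0.002, 0.0015, 0.055], -1], [[0, 0, 0], [0.002, 0.0015, 0.065], -1], [[0, 0, 0], [0.002, 0.0015, 0.075], -1], [[0, 0, 0], [0.002, 0.0015, 0.081], -1], [[0, 0, 0], [0.002, 0.0015, 0.081], -1]])

```text
time: 20.92
eef_pos: [0.4714, 0.1077, 0.0785]
tcp_rot: [0.728, 0.686, 0.0, 0.001]
contact_force: [0.4, 0.1, -0.6]
opening: 0.287
```

```bash
python3 - <<'E'
from h import *
plan((.471,.108,.077,86.6))
s=cam("scene");save(s,"s14.png",(160,90,340,270),3.3)
E
```

```text
t 20.93 pos [0.4714 0.1077 0.0785] yaw 86.61 open 0.287 F [ 0.4  0.1 -0.6]
[[0.001, 0.001, 0.0], [0.0003, -0.0005, 0.0015]]
```

View pics/s14.png

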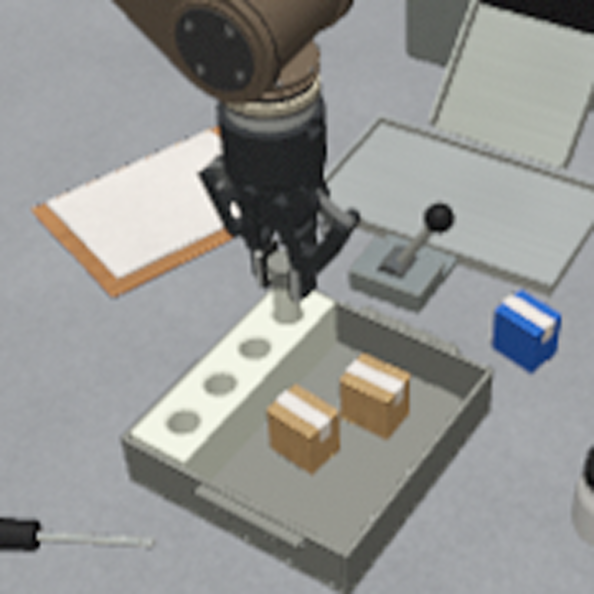

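The tube is in with no side force. Release and retreat to the next tube.

Request:
arm_command(steps=[[[0, 0, 0], [0, -0.0005, 0.0015], 0.3], [[0, 0, 0], [0, -0.0005, 0.0015], 0.3], [[0, 0, 0], [0, -0.0005, 0.0015], 0.3], [[0, 0, 0], [0, -0.0005, -0.03], 0.3], [[0, 0, 0], [0, -0.0005, -0.09], 0.3], [[0, 0, 0], [0, -0.0005, -0.09], 0.3]])

```text
time: 21.72
eef_pos: [0.4746, 0.1079, 0.1747]
tcp_rot: [0.728, 0.686, 0.005, 0.005]
contact_force: [-0.0, -0.1, -0.5]
opening: 0.651
```

```bash
python3 - <<'E'
from h import *
w=cam("wrist");save(w,"w15.png")
plan((.4625,-.3305,.17,155))
E
```

```text
t 21.77 pos [0.4727 0.1078 0.1717] yaw 86.62 open 0.650 F [-0.1 -0.4 -0.6]
[[0.007, 0.005, -1.194], [-0.4382, 0.0156, 0.002]]
```

View pics/w15.png

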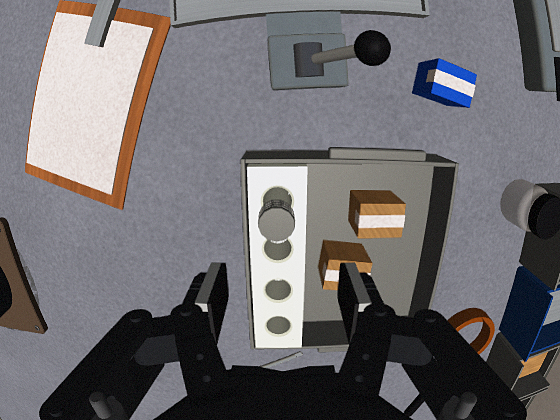

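Tube 1 stands in the first hole at (276,215). On to the second.

Request:
arm_command(steps=[[[0.007, 0.005, -0.17], [-0.06, 0.002, 0], 0.3], [[0.007, 0.005, -0.34], [-0.12, 0.004, 0], 0.3], [[0.007, 0.005, -0.51], [-0.18, 0.006, 0], 0.3], [[0.007, 0.005, -0.68], [-0.24, 0.008, 0], 0.3], [[0.007, 0.005, -0.85], [-0.3, 0.01, 0], 0.3], [[0.007, 0.005, -1.02], [-0.36, 0.013, 0], 0.3], [[0.007, 0.005, -1.194], [-0.42, 0.015, 0], 0.3], [[0.007, 0.005, -1.194], [-0.438, 0.016, 0.002], 0.3], [[0.007, 0.005, -1.194], [-0.438, 0.016, 0.012], 0.3], [[0.007, 0.005, -1.194], [-0.438, 0.016, 0.012], 0.3]])

```text
time: 23.02
eef_pos: [0.4616, -0.3288, 0.157]
tcp_rot: [0.216, 0.976, 0.002, -0.002]
contact_force: [0.7, -0.3, 0.3]
opening: 0.651
```

```bash
python3 - <<'E'
from h import *
w=cam("wrist");save(w,"w16.png",(220,170,340,330),3.7)
print(proj(w,(.4625,-.3305,.105)))
plan((.4625,-.3305,.072,155))
E
```

```text
[282.10584696 236.61210831]
t 23.07 pos [ 0.4621 -0.3286  0.158 ] yaw 155.05 open 0.648 F [0.  0.2 0. ]
[[0.002, -0.004, 0.001], [-0.0014, -0.0017, 0.086]]
```

View pics/w16.png

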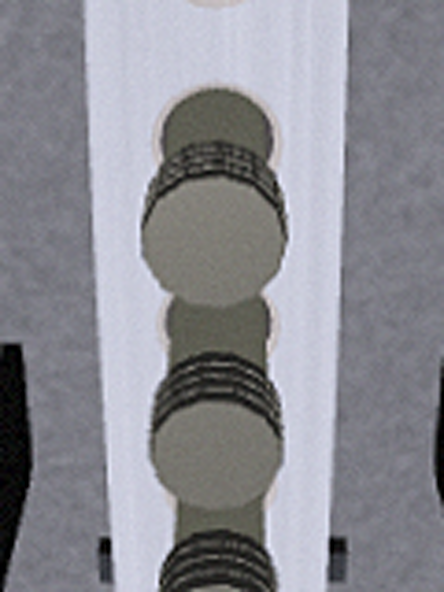

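Request:
arm_command(steps=[[[0, 0, 0], [-0.0005, -0.003, 0.03], 0.3], [[0, 0, 0], [-0.0005, -0.003, 0.06], 0.3], [[0, 0, 0], [-0.0005, -0.003, 0.085], 0.3], [[0, 0, 0], [-0.0005, -0.003, 0.085], 0.3], [[0, 0, 0], [-0.0005, -0.003, 0.085], -1], [[0, 0, 0], [-0.0005, -0.003, 0.085], -1], [[0, 0, 0], [-0.0005, -0.003, 0.085], -1], [[0, 0, 0], [-0.0005, -0.003, 0.085], -1], [[0, 0, 0], [-0.0005, -0.003, 0.085], -1]])

```text
time: 24.2
eef_pos: [0.4621, -0.3321, 0.0748]
tcp_rot: [0.216, 0.976, 0.001, -0.0]
contact_force: [0.2, 1.0, 5.3]
opening: 0.287
```

```bash
python3 - <<'E'
from h import *
plan((.4625,-.3305,.16,155),(.4684,.0642,.16,86.6))
E
```

```text
t 24.20 pos [ 0.4621 -0.3321  0.0748] yaw 155.03 open 0.287 F [0.2 1.  5.3]
[[0.001, -0.001, 0.001], [0.0004, 0.0017, -0.0852]]
[[0.001, -0.001, 1.194], [0.1616, 0.362, -0.0847]]
```

Request:
arm_command(steps=[[[0, 0, 0], [0, 0, -0.05], -1], [[0, 0, 0], [0, 0, -0.1], -1], [[0, 0, 0.17], [0.025, 0.055, -0.1], -1], [[0, 0, 0.35], [0.05, 0.11, -0.1], -1], [[0, 0, 0.53], [0.075, 0.165, -0.1], -1], [[0, 0, 0.7], [0.1, 0.22, -0.1], -1], [[0, 0, 0.88], [0.125, 0.275, -0.1], -1], [[0, 0, 1.05], [0.15, 0.33, -0.1], -1], [[0, 0, 1.194], [0.162, 0.361, -0.1], -1], [[0, 0, 1.194], [0.162, 0.361, -0.09], -1], [[0, 0, 1.194], [0.162, 0.361, -0.085], -1]])

```text
time: 25.58
eef_pos: [0.467, 0.0632, 0.1591]
tcp_rot: [0.727, 0.687, -0.0, -0.001]
contact_force: [0.7, -0.3, -1.4]
opening: 0.29
```

```bash
python3 - <<'E'
from h import *
w=cam("wrist");save(w,"w17.png",(230,150,350,340),3.1)
plan((.4684,.0642,.077,86.6))
s=get_state();M=R.from_quat(s["tcp_rot"]).as_matrix();p=s["eef_pos"]
for dz,r in ((.065,.010),(-.03,.013)):
    c=p+M@np.array([0,0,dz]); print(dz,proj(w,c).round(1),proj(w,c+M@np.array([r,0,0])).round(1))
print(proj(w,(.4684,.0642,.053)),proj(w,(.4684+.0008,.0642+.0125,.053)))
E
```

```text
t 25.62 pos [0.4667 0.0627 0.1586] yaw 86.66 open 0.291 F [ 0.   1.2 -1. ]
[[-0.003, -0.001, 0.001], [0.0015, 0.0018, 0.0816]]
0.065 [282.9 225.6] [282.9 211.9]
-0.03 [283.3 308.8] [283.4 283.3]
[285.14904291 205.04913874] [285.28849742 190.06224826]
```

View pics/w17.png

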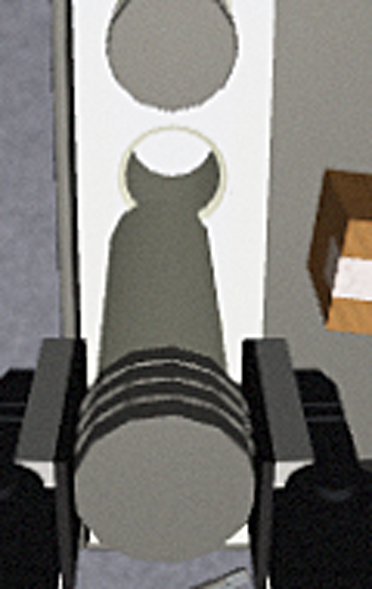

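Same alignment as before: the hole's far edge is at (286,191) and the tube is centred. Insert and release.

Request:
arm_command(steps=[[[0, 0, 0], [0.0015, 0.002, 0.02], -1], [[0, 0, 0], [0.0015, 0.002, 0.035], -1], [[0, 0, 0], [0.0015, 0.002, 0.045], -1], [[0, 0, 0], [0.0015, 0.002, 0.055], -1], [[0, 0, 0], [0.0015, 0.002, 0.065], -1], [[0, 0, 0], [0.0015, 0.002, 0.075], -1], [[0, 0, 0], [0.0015, 0.002, 0.081], -1], [[0, 0, 0], [0.0015, 0.002, 0.081], -1], [[0, 0, 0], [0.0015, 0.002, 0.082], -1]])

```text
time: 26.75
eef_pos: [0.4693, 0.0642, 0.0778]
tcp_rot: [0.727, 0.686, -0.0, -0.001]
contact_force: [-2.3, -0.6, 9.9]
opening: 0.29
```

Request:
arm_command(steps=[[[0, 0, 0], [0, 0, 0], 0.3], [[0, 0, 0], [0, 0, 0], 0.3], [[0, 0, 0], [0, 0, 0], 0.3], [[0, 0, 0], [0, 0, -0.03], 0.3], [[0, 0, 0], [0, 0, -0.09], 0.3], [[0, 0, 0], [0, 0, -0.09], 0.3]])

```text
time: 27.5
eef_pos: [0.4731, 0.0639, 0.1733]
tcp_rot: [0.727, 0.686, 0.003, 0.003]
contact_force: [-0.1, -0.7, 0.1]
opening: 0.648
```

```bash
python3 - <<'E'
from h import *
w=cam("wrist");save(w,"w18.png")
plan((.502,-.3502,.158,155))
E
```

```text
t 27.55 pos [0.4712 0.064  0.1704] yaw 86.68 open 0.648 F [ 0.9 -0.1 -0.3]
[[0.004, 0.002, -1.192], [-0.4117, 0.0547, 0.0124]]
```

View pics/w18.png

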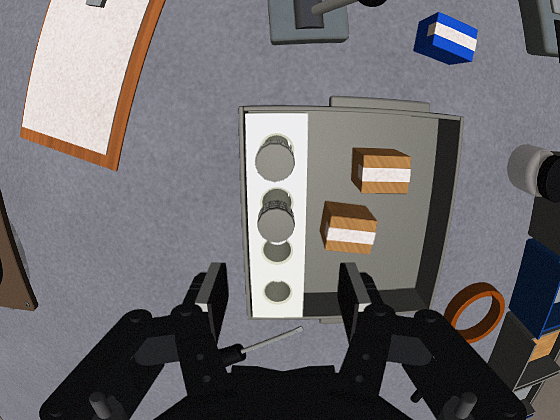

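Tube 2 bottomed out with about 10 N at TCP z 0.078, and both tubes stand in their holes at (275,157) and (276,215). Third tube next.

Request:
arm_command(steps=[[[0.004, 0.002, -0.17], [-0.06, 0.008, 0], 0.3], [[0.004, 0.002, -0.34], [-0.12, 0.016, 0], 0.3], [[0.004, 0.002, -0.51], [-0.18, 0.024, 0], 0.3], [[0.004, 0.002, -0.68], [-0.24, 0.032, 0], 0.3], [[0.004, 0.002, -0.85], [-0.3, 0.04, 0], 0.3], [[0.004, 0.002, -1.02], [-0.36, 0.048, 0], 0.3], [[0.004, 0.002, -1.192], [-0.412, 0.055, 0], 0.3], [[0.004, 0.002, -1.192], [-0.412, 0.055, 0.005], 0.3], [[0.004, 0.002, -1.192], [-0.412, 0.055, 0.012], 0.3], [[0.004, 0.002, -1.192], [-0.412, 0.055, 0.012], 0.3]])

```text
time: 28.8
eef_pos: [0.5015, -0.3481, 0.1561]
tcp_rot: [0.216, 0.976, 0.001, -0.002]
contact_force: [0.2, -1.1, 0.3]
opening: 0.651
```

```bash
python3 - <<'E'
from h import *
w=cam("wrist");save(w,"w19.png",(220,170,340,330),3.7)
print(proj(w,(.5025,-.3502,.105)))
plan((.5025,-.3502,.072,155))
E
```

```text
[281.80030493 237.49825918]
t 28.85 pos [ 0.5019 -0.3484  0.1571] yaw 155.05 open 0.649 F [ 0.1 -0.2 -0.5]
[[0.001, -0.003, 0.001], [-0.0015, -0.0015, 0.0851]]
```

View pics/w19.png

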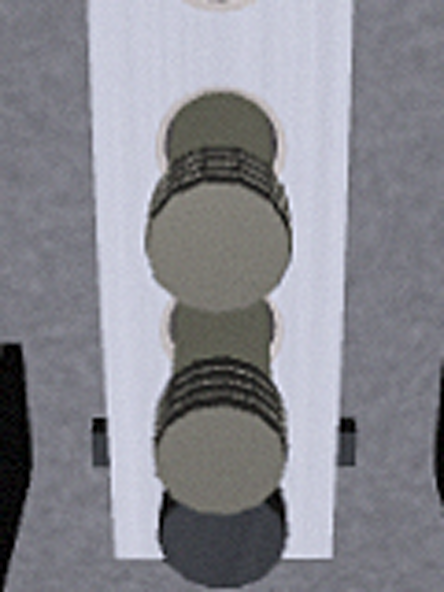

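The cap is at (279,236), within about 2 mm of where I expected it. Grip it.

Request:
arm_command(steps=[[[0, 0, 0], [-0.0005, -0.0025, 0.03], 0.3], [[0, 0, 0], [-0.0005, -0.0025, 0.06], 0.3], [[0, 0, 0], [-0.0005, -0.0025, 0.084], 0.3], [[0, 0, 0], [-0.0005, -0.0025, 0.084], 0.3], [[0, 0, 0], [-0.0005, -0.0025, 0.084], -1], [[0, 0, 0], [-0.0005, -0.0025, 0.084], -1], [[0, 0, 0], [-0.0005, -0.0025, 0.084], -1], [[0, 0, 0], [-0.0005, -0.0025, 0.084], -1], [[0, 0, 0], [-0.0005, -0.0025, 0.084], -1]])

```text
time: 29.98
eef_pos: [0.5023, -0.3515, 0.0751]
tcp_rot: [0.216, 0.976, 0.0, 0.0]
contact_force: [0.1, 0.8, 5.1]
opening: 0.287
```

```bash
python3 - <<'E'
from h import *
plan((.5025,-.3502,.16,155),(.466,.0198,.16,86.6))
E
```

```text
t 29.98 pos [ 0.5023 -0.3515  0.0751] yaw 155.03 open 0.287 F [0.1 0.8 5.1]
[[0.0, 0.001, 0.001], [0.0003, 0.0013, -0.0849]]
[[0.001, 0.0, 1.194], [0.1896, 0.3213, -0.0849]]
```

Request:
arm_command(steps=[[[0, 0, 0], [0, 0, -0.05], -1], [[0, 0, 0], [0, 0, -0.1], -1], [[0, 0, 0.17], [0.03, 0.05, -0.1], -1], [[0, 0, 0.35], [0.06, 0.1, -0.1], -1], [[0, 0, 0.53], [0.09, 0.15, -0.1], -1], [[0, 0, 0.7], [0.12, 0.2, -0.1], -1], [[0, 0, 0.88], [0.15, 0.25, -0.1], -1], [[0, 0, 1.05], [0.18, 0.3, -0.1], -1], [[0, 0, 1.194], [0.19, 0.321, -0.1], -1], [[0, 0, 1.194], [0.19, 0.321, -0.09], -1], [[0, 0, 1.194], [0.19, 0.321, -0.085], -1]])

```text
time: 31.35
eef_pos: [0.4649, 0.0192, 0.159]
tcp_rot: [0.727, 0.687, -0.0, -0.0]
contact_force: [-1.3, -0.2, -0.8]
opening: 0.294
```

```bash
python3 - <<'E'
from h import *
w=cam("wrist");save(w,"w20.png",(230,150,350,340),3.1)
plan((.466,.0198,.077,86.6))
s=get_state();M=R.from_quat(s["tcp_rot"]).as_matrix();p=s["eef_pos"]
for dz,r in ((.065,.010),(-.03,.013)):
    c=p+M@np.array([0,0,dz]); print(dz,proj(w,c).round(1),proj(w,c+M@np.array([r,0,0])).round(1))
print(proj(w,(.466,.0198,.053)),proj(w,(.466+.0008,.0198+.0125,.053)))
E
```

```text
t 31.40 pos [0.4646 0.0189 0.1584] yaw 86.65 open 0.292 F [-0.5 -1.  -1.1]
[[-0.002, -0.0, 0.001], [0.001, 0.0015, 0.0814]]
0.065 [282.8 225.3] [282.8 211.6]
-0.03 [283.2 308.4] [283.2 282.8]
[284.59796314 205.40818711] [284.7247791  190.42752888]
```

View pics/w20.png

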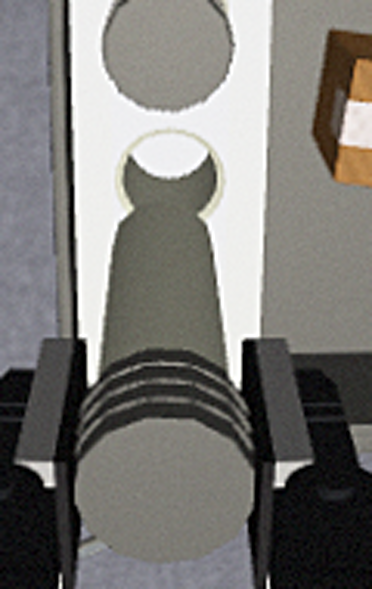

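The hole's far edge is at (285,191.6), within 1 mm of the prediction. Insert.

Request:
arm_command(steps=[[[0, 0, 0], [0.0007, 0.0018, 0.02], -1], [[0, 0, 0], [0.0007, 0.0018, 0.035], -1], [[0, 0, 0], [0.0007, 0.0018, 0.045], -1], [[0, 0, 0], [0.0007, 0.0018, 0.055], -1], [[0, 0, 0], [0.0007, 0.0018, 0.065], -1], [[0, 0, 0], [0.0007, 0.0018, 0.075], -1], [[0, 0, 0], [0.0007, 0.0018, 0.081], -1], [[0, 0, 0], [0.0007, 0.0018, 0.081], -1], [[0, 0, 0], [0.0007, 0.0018, 0.082], -1]])

```text
time: 32.52
eef_pos: [0.4671, 0.0194, 0.0781]
tcp_rot: [0.727, 0.686, -0.001, -0.001]
contact_force: [-3.8, 0.4, 12.5]
opening: 0.296
```

Request:
arm_command(steps=[[[0, 0, 0], [0, 0, 0], 0.3], [[0, 0, 0], [0, 0, 0], 0.3], [[0, 0, 0], [0, 0, 0], 0.3], [[0, 0, 0], [0, 0, -0.03], 0.3], [[0, 0, 0], [0, 0, -0.09], 0.3], [[0, 0, 0], [0, 0, -0.09], 0.3]])

```text
time: 33.28
eef_pos: [0.4708, 0.0188, 0.1735]
tcp_rot: [0.727, 0.686, 0.003, 0.004]
contact_force: [-0.8, 0.6, 0.5]
opening: 0.652
```

```bash
python3 - <<'E'
from h import *
w=cam("wrist");save(w,"w21.png")
plan((.5428,-.37,.158,155))
E
```

```text
t 33.33 pos [0.4689 0.0192 0.1706] yaw 86.68 open 0.654 F [-0.2  0.1 -0. ]
[[0.003, 0.003, -1.192], [-0.3842, 0.0963, 0.0134]]
```

View pics/w21.png

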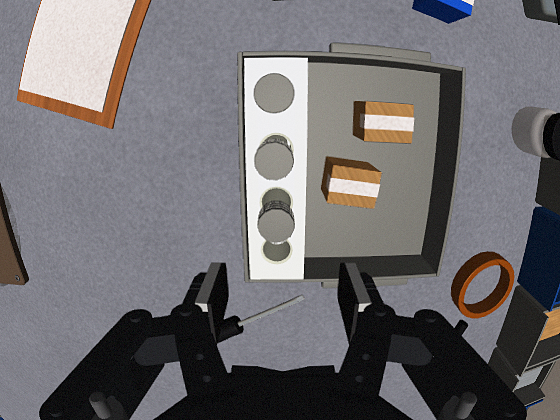

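Three tubes are in, at (274,92), (274,157) and (276,222), and the last hole is at (277,248). Now the fourth tube, next to the gauge.

Request:
arm_command(steps=[[[0.003, 0.003, -0.17], [-0.055, 0.014, 0], 0.3], [[0.003, 0.003, -0.34], [-0.11, 0.028, 0], 0.3], [[0.003, 0.003, -0.51], [-0.165, 0.042, 0], 0.3], [[0.003, 0.003, -0.68], [-0.22, 0.056, 0], 0.3], [[0.003, 0.003, -0.85], [-0.275, 0.07, 0], 0.3], [[0.003, 0.003, -1.02], [-0.33, 0.083, 0], 0.3], [[0.003, 0.003, -1.192], [-0.384, 0.096, 0], 0.3], [[0.003, 0.003, -1.192], [-0.384, 0.096, 0.005], 0.3], [[0.003, 0.003, -1.192], [-0.384, 0.096, 0.013], 0.3], [[0.003, 0.003, -1.192], [-0.384, 0.096, 0.013], 0.3]])

```text
time: 34.58
eef_pos: [0.5417, -0.3675, 0.156]
tcp_rot: [0.216, 0.976, 0.001, -0.002]
contact_force: [-0.2, -0.2, -0.1]
opening: 0.651
```

```bash
python3 - <<'E'
from h import *
w=cam("wrist");save(w,"w22.png",(220,170,340,330),3.7)
print(proj(w,(.5428,-.37,.105)))
plan((.5428,-.37,.072,155))
E
```

```text
[281.33185472 237.92715937]
t 34.62 pos [ 0.5421 -0.3679  0.157 ] yaw 155.03 open 0.648 F [ 1.  -0.1  0.4]
[[0.001, -0.002, 0.001], [-0.0017, -0.0017, 0.085]]
```

View pics/w22.png

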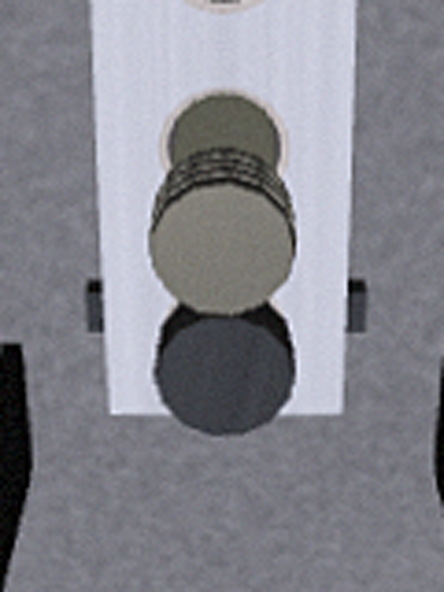

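The cap is at (280,237) and the gauge head sits clear beyond it. Grip.

Request:
arm_command(steps=[[[0, 0, 0], [-0.0007, -0.0022, 0.03], 0.3], [[0, 0, 0], [-0.0007, -0.0022, 0.06], 0.3], [[0, 0, 0], [-0.0007, -0.0022, 0.084], 0.3], [[0, 0, 0], [-0.0007, -0.0022, 0.084], 0.3], [[0, 0, 0], [-0.0007, -0.0022, 0.084], -1], [[0, 0, 0], [-0.0007, -0.0022, 0.084], -1], [[0, 0, 0], [-0.0007, -0.0022, 0.084], -1], [[0, 0, 0], [-0.0007, -0.0022, 0.084], -1], [[0, 0, 0], [-0.0007, -0.0022, 0.084], -1]])

```text
time: 35.75
eef_pos: [0.5428, -0.3708, 0.0753]
tcp_rot: [0.216, 0.976, -0.0, 0.001]
contact_force: [0.3, 1.0, 6.1]
opening: 0.294
```

```bash
python3 - <<'E'
from h import *
plan((.463,-.0255,.16,86.6))
E
```

```text
t 35.75 pos [ 0.5428 -0.3708  0.0753] yaw 155.02 open 0.294 F [0.3 1.  6.1]
[[0.001, 0.001, 1.194], [0.2181, 0.2793, -0.0849]]
```

Request:
arm_command(steps=[[[0, 0, 0], [0, 0, -0.05], -1], [[0, 0, 0], [0, 0, -0.1], -1], [[0, 0, 0.17], [0.035, 0.045, -0.1], -1], [[0, 0, 0.35], [0.07, 0.09, -0.1], -1], [[0, 0, 0.53], [0.105, 0.135, -0.1], -1], [[0, 0, 0.7], [0.14, 0.18, -0.1], -1], [[0, 0, 0.88], [0.175, 0.225, -0.1], -1], [[0, 0, 1.05], [0.205, 0.265, -0.1], -1], [[0, 0, 1.194], [0.218, 0.279, -0.1], -1], [[0, 0, 1.194], [0.218, 0.279, -0.09], -1], [[0, 0, 1.194], [0.218, 0.279, -0.085], -1]])

```text
time: 37.12
eef_pos: [0.4626, -0.0263, 0.1589]
tcp_rot: [0.727, 0.686, -0.0, 0.0]
contact_force: [0.4, -0.3, -0.2]
opening: 0.291
```

```bash
python3 - <<'E'
from h import *
w=cam("wrist");save(w,"w23.png",(230,150,350,340),3.1)
plan((.463,-.0255,.077,86.6))
s=get_state();M=R.from_quat(s["tcp_rot"]).as_matrix();p=s["eef_pos"]
for dz,r in ((.065,.010),(-.03,.013)):
    c=p+M@np.array([0,0,dz]); print(dz,proj(w,c).round(1),proj(w,c+M@np.array([r,0,0])).round(1))
print(proj(w,(.463,-.0255,.053)),proj(w,(.463+.0008,-.0255+.0125,.053)))
E
```

```text
t 37.17 pos [ 0.4623 -0.0264  0.1583] yaw 86.64 open 0.293 F [-0.  -0.4 -1.6]
[[-0.001, 0.0, 0.001], [0.0009, 0.0008, 0.0813]]
0.065 [282.8 225.1] [282.8 211.4]
-0.03 [283.2 308.1] [283.2 282.6]
[283.6991475  205.28360269] [283.80648168 190.29566775]
```

View pics/w23.png

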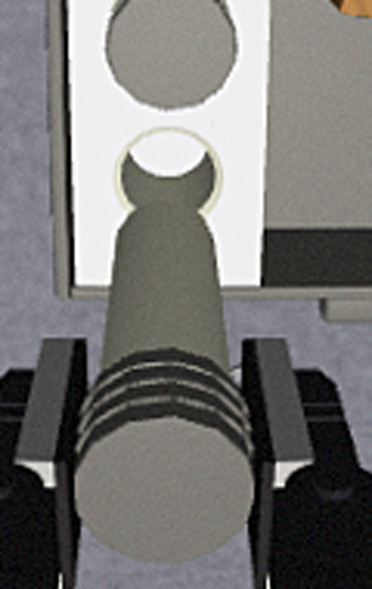

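Aligned again, with the hole's far edge at (284,191). Insert.

Request:
arm_command(steps=[[[0, 0, 0], [0.0007, 0.0012, 0.02], -1], [[0, 0, 0], [0.0007, 0.0012, 0.035], -1], [[0, 0, 0], [0.0007, 0.0012, 0.045], -1], [[0, 0, 0], [0.0007, 0.0012, 0.055], -1], [[0, 0, 0], [0.0007, 0.0012, 0.065], -1], [[0, 0, 0], [0.0007, 0.0012, 0.075], -1], [[0, 0, 0], [0.0007, 0.0012, 0.081], -1], [[0, 0, 0], [0.0007, 0.0012, 0.081], -1], [[0, 0, 0], [0.0007, 0.0012, 0.082], -1]])

```text
time: 38.3
eef_pos: [0.4642, -0.0261, 0.0782]
tcp_rot: [0.727, 0.686, -0.001, -0.0]
contact_force: [-4.3, -0.1, 13.3]
opening: 0.288
```

Request:
arm_command(steps=[[[0, 0, 0], [0, 0, 0], 0.3], [[0, 0, 0], [0, 0, 0], 0.3], [[0, 0, 0], [0, 0, 0], 0.3], [[0, 0, 0], [0, 0, -0.03], 0.3], [[0, 0, 0], [-0.02, 0, -0.09], 0.3], [[0, 0, 0], [-0.08, 0, -0.12], 0.3], [[0, 0, 0], [-0.1, 0, -0.12], 0.3], [[0, 0, 0], [-0.1, 0, -0.12], 0.3]])

```text
time: 39.3
eef_pos: [0.4586, -0.1272, 0.1986]
tcp_rot: [0.728, 0.685, -0.0, 0.0]
contact_force: [0.2, -0.4, -1.2]
opening: 0.653
```

```bash
python3 - <<'E'
from h import *
w=cam("wrist");save(w,"w24.png")
s=cam("scene");save(s,"s24.png")
plan()
E
```

```text
t 39.40 pos [ 0.4581 -0.1253  0.1974] yaw 86.65 open 0.648 F [ 0.5  0.8 -1.1]
```

View pics/w24.png

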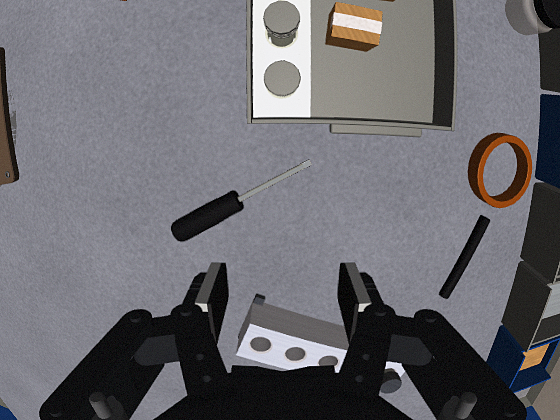

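View pics/s24.png

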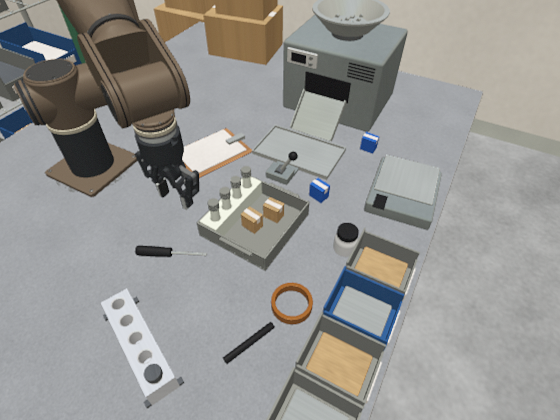

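Four tubes are in the block (caps at (214,205), (225,192), (236,182), (246,172)), both cartons are in the bay, the tray is empty, the gauge is still in the rack and the lever is away. I'll check the heights before touching the lever.

```bash
python3 - <<'E'
from h import *
s=cam("scene");save(s,"s25.png",(190,130,320,270),4.2)
for p in [(.471,.108),(.4684,.0642),(.466,.0198),(.463,-.0255)]:
    print([((proj(s,p+(z,))-np.array([190,130]))*4.2).round(0) for z in (.098,.108,.118)])
for p in [(.5592,-.009),(.5646,.0808)]:
    print([((proj(s,p+(z,))-np.array([190,130]))*4.2).round(0) for z in (.04,.05,.06)])
E
```

```text
[array([234., 174.]), array([233., 162.]), array([232., 149.])]
[array([191., 216.]), array([190., 204.]), array([189., 192.])]
[array([146., 262.]), array([145., 249.]), array([143., 237.])]
[array([ 97., 310.]), array([ 95., 298.]), array([ 93., 286.])]
[array([263., 419.]), array([262., 408.]), array([262., 397.])]
[array([347., 321.]), array([347., 310.]), array([347., 299.])]
```

View pics/s25.png

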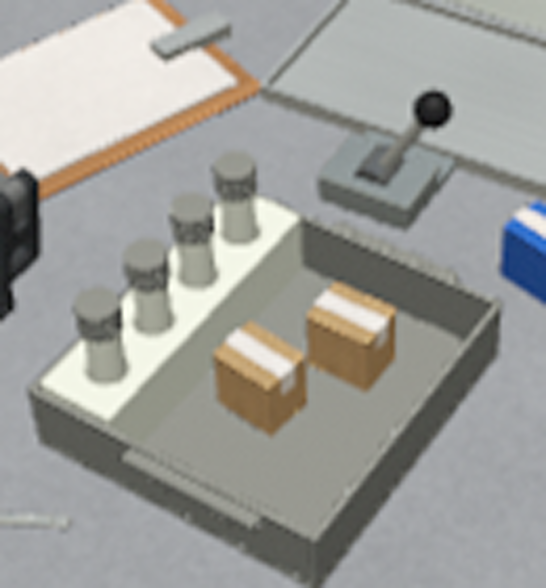

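The cap tops at crop (235,163), (191,206), (147,253) and (98,300) match home height to about 1 px. Carton A, though, isn't where I set it down, so I'll check that.

```bash
python3 - <<'E'
from h import *
s=cam("scene");t=cam("top");save(t,"t25.png",(220,170,330,270),7)
for q in [(260,348),(351,308)]:
    u=np.array(q)/4.2+[190,130]; p=plane(s,*u,.05); d=p[:2]-[.536,.0374]; a=np.radians(-3.4)
    print(p,"tote",np.cos(a)*d[0]+np.sin(a)*d[1],-np.sin(a)*d[0]+np.cos(a)*d[1])
E
```

```text
[0.53430456 0.02951723 0.05      ] tote -0.0012249552721480042 -0.007969446289362313
[0.56582805 0.08351934 0.05      ] tote 0.027040378788282998 0.047807153873105995
```

View pics/t25.png

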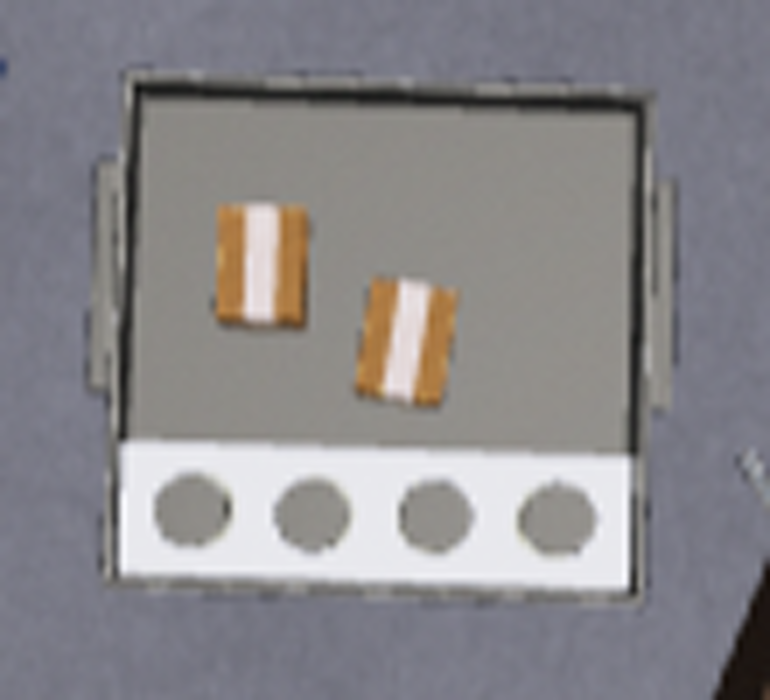

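The top view shows the knock shifted carton A a few centimetres, to tote (-0.001, -0.008). It's still upright, flat on the bay floor and apart from carton B, and the caps are centred in their holes, so the tote is complete. Now back to the lever, approaching from its far side.

```bash
python3 - <<'E'
from h import *
t=cam("top");s=cam("scene")
bl,m=blob(t,(100,120,60),(130,255,255),(195,165,230,200),10);print("blue",[plane(t,*a,.046).round(3) for a,b in bl])
bl,m=blob(s,(0,0,0),(180,255,50),(284,148,300,164),15);print(bl); b=[a for a,_ in bl]
bt,m=blob(t,(0,0,0),(180,255,50),(190,215,222,250),10);print(bt)
for x in b:
    print(plane(s,*x,.092))
    for y,_ in bt: print(tri(t,y,s,x))
plan((.605,.15,.2,86.6),(.605,.226,.2,86.6),(.605,.226,.082,86.6))
E
```

```text
blue [array([0.64 , 0.223, 0.046]), array([0.631, 0.197, 0.046])]
[(array([292.48, 155.78]), array([289, 152,   8,   8,  46], dtype=int32))]
[(array([200.07, 216.93]), array([196, 215,   9,   6,  43], dtype=int32)), (array([214., 229.]), array([214, 220,   1,  19,  19], dtype=int32))]
[0.54490245 0.22685529 0.092     ]
(array([0.54107546, 0.23262371, 0.08596601]), np.float64(0.0019488131256178277))
(array([0.52801853, 0.20722544, 0.09637722]), np.float64(0.0479002370213878))
t 39.65 pos [ 0.4584 -0.1249  0.1976] yaw 86.75 open 0.650 F [-0.7 -0.1  0.1]
[[-0.002, 0.0, 0.003], [0.2828, 0.1308, -0.0026]]
[[-0.002, 0.0, 0.003], [0.3586, 0.1265, -0.0026]]
[[-0.002, 0.0, 0.003], [0.3586, 0.1267, 0.1154]]
```

Request:
arm_command(steps=[[[0, 0, 0], [0.05, 0.02, -0.02], -1], [[0, 0, 0], [0.1, 0.045, -0.02], -1], [[0, 0, 0], [0.15, 0.07, -0.02], -1], [[0, 0, 0], [0.2, 0.095, -0.02], -1], [[0, 0, 0], [0.255, 0.115, -0.02], -1], [[0, 0, 0], [0.31, 0.118, -0.01], -1], [[0, 0, 0], [0.358, 0.118, 0], -1], [[0, 0, 0], [0.358, 0.118, 0], -1], [[0, 0, 0], [0.358, 0.118, 0.06], -1], [[0, 0, 0], [0.358, 0.118, 0.1], -1], [[0, 0, 0], [0.358, 0.118, 0.116], -1], [[0, 0, 0], [0.358, 0.118, 0.116], -1]])

```text
time: 41.15
eef_pos: [0.5959, 0.2253, 0.0808]
tcp_rot: [0.727, 0.687, -0.002, -0.001]
contact_force: [0.1, 0.3, 0.7]
opening: 0.002
```

```bash
python3 - <<'E'
from h import *
s=cam("scene");save(s,"s26.png",(190,100,360,230),4.5)
plan((.51,.226,.082,86.6))
E
```

```text
t 41.20 pos [0.5971 0.2256 0.0826] yaw 86.73 open 0.003 F [0.3 0.  0.2]
[[-0.001, -0.0, 0.002], [-0.0046, -0.087, 0.0006]]
```

View pics/s26.png

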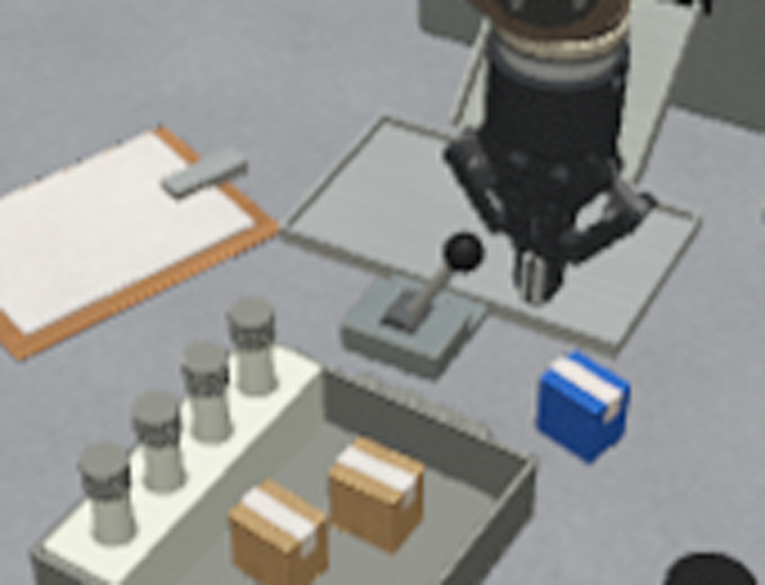

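The closed fingers stand on the far side of the ball, so I can push towards the robot.

Request:
arm_command(steps=[[[0, 0, 0], [-0.001, -0.02, 0], -1], [[0, 0, 0], [-0.002, -0.04, 0], -1], [[0, 0, 0], [-0.003, -0.06, 0], -1], [[0, 0, 0], [-0.004, -0.08, 0], -1], [[0, 0, 0], [-0.005, -0.092, 0], -1], [[0, 0, 0], [-0.005, -0.1, 0], -1], [[0, 0, 0], [-0.005, -0.105, 0], -1], [[0, 0, 0], [-0.005, -0.107, 0], -1]])

```text
time: 42.2
eef_pos: [0.4935, 0.2267, 0.0837]
tcp_rot: [0.727, 0.687, 0.004, 0.003]
contact_force: [10.2, -1.0, -5.4]
opening: -0.001
```

```bash
python3 - <<'E'
from h import *
s=cam("scene");save(s,"s27.png",(190,100,360,230),4.5)
plan()
E
```

```text
t 42.25 pos [0.4936 0.2267 0.0837] yaw 86.76 open 0.002 F [ 7.5 -1.6 -3.7]
```

View pics/s27.png

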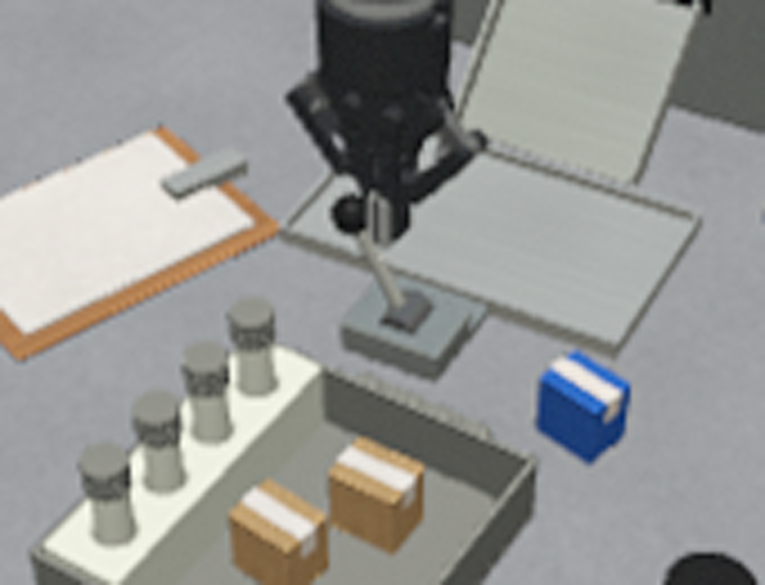

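The lever is against its run stop, with 8–10 N on the fingers. Back off, rise and check everything.

Request:
arm_command(steps=[[[0, 0, 0], [0, 0.02, 0], -1], [[0, 0, 0], [0, 0.04, 0], -1], [[0, 0, 0], [0, 0.05, -0.05], -1], [[0, 0, 0], [0, 0.05, -0.1], -1], [[0, 0, 0], [0, 0.05, -0.16], -1], [[0, 0, 0], [0, 0.05, -0.18], -1], [[0, 0, 0], [0, 0.05, -0.18], -1]])

```text
time: 43.12
eef_pos: [0.5424, 0.2239, 0.2655]
tcp_rot: [0.727, 0.687, 0.005, 0.004]
contact_force: [-0.3, 0.3, -0.5]
opening: -0.002
```

```bash
python3 - <<'E'
from h import *
s=cam("scene");save(s,"s28.png");w=cam("wrist");save(w,"w28.png")
plan()
bl,m=blob(s,(0,0,0),(180,255,50),(262,140,280,156),15)
for a,_ in bl: print(a,plane(s,*a,.092))
E
```

```text
t 43.23 pos [0.5407 0.2235 0.2615] yaw 86.75 open 0.006 F [ 0.2 -0.5 -0.5]
[267.81 147.47] [0.46927153 0.22551051 0.092     ]
```

View pics/s28.png

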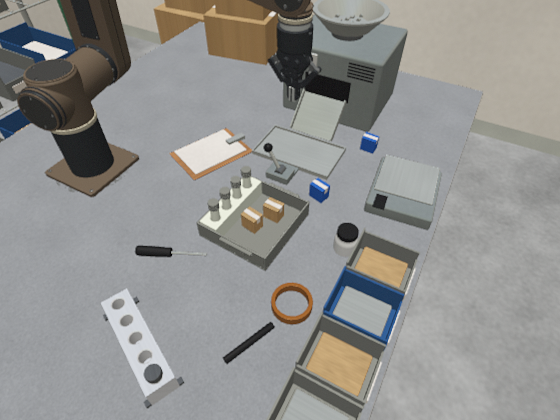

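View pics/w28.png

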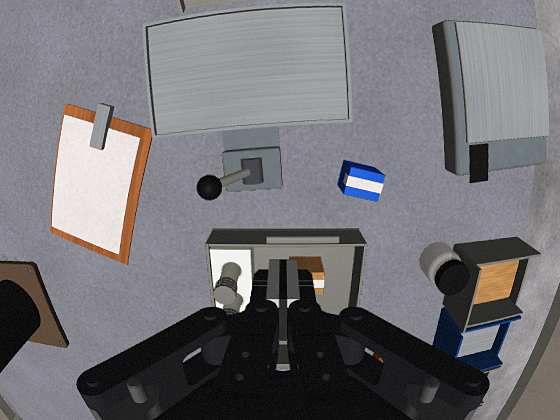

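The lever ball is at (268,147), slightly closer to the robot than at the start. The tray is empty, the tote is complete, the bystanders are where they were and the arm touches nothing. Handing in.

```bash
python3 -c "
from plant import *
print(sign_off())"
```

```text
the job is handed in; nothing more can be done
None
```

The kit is made up and handed in at about 43 s of the 210 s allowed; sign-off reports no verdict. I swung the lever to hold, moved both cartons into the tote's bay and put all four tubes in the block. Only then did I swing the lever back to run.

**Last checks**
- **Tubes:** all four cap tops matched the fully-home height to about 1 px in the scene view. Three of them bottomed out with 10–13 N. The first showed no contact force when released, so only the picture confirms that one.
- **Cartons:** both are upright on the bay floor and clear of each other, and the catch tray is empty.
- **Lever:** it stopped firmly at both ends. At run, its ball sits slightly closer to the robot than at the start.
- **Left alone:** the gauge is still in its hole and the bystanders look unmoved, judged by eye from the pictures. The arm stands clear of everything.

**Disagreements**
- **First carton:** it was not where I set it down. It had shifted a few centimetres, most likely the announced knock, to about (-1, -8) mm in the tote's frame. That is still within the bay limits, so I left it.
- **Block colour:** the tote's block looks white in the pictures, not black as the task describes it.
- **Camera fixes:** the views disagreed with each other by 2–5 mm. I corrected for that with close-up wrist pictures before most of the grasps and all the insertions.

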